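# Load two ring transformers into the hooded test fixture

## Robot

A 7-joint arm with a two-finger parallel gripper is mounted at the origin on the work surface. World frame = base frame: x ahead of the robot, y to its left, z up, the work surface at z = 0. Lengths are in m, angles in rad, forces in N, time in s.
With the tool pointing down it reaches from about 0.425 to 0.95 m from the base axis. Payload 16.7 kg.
Tool frame: the origin (TCP) lies midway between the tips of the shut fingers; the grasp point (between the pads) lies 19 mm behind it; x points along the fingers, z is the direction in which the jaws open and shut, and the axes are right-handed (so a half turn about x gives the same grasp; the last joint's range is limited). The gripper opens to 94 mm and grips with 3 to 60 N. Pads are 16 mm wide; open, the fingers measure 119 mm over their backs; the gripper's body (75 mm by 177 mm) begins 78 mm behind the grasp point.
Start: joints at [-1.48, 0.426, 0.074, 1.606, -0.034, 1.111, -0.067], TCP at [0.16, 0.656, 0.205] pointing down, gripper open.
Joint ranges: [-2.85, 2.85], [-0.5, 2.14], [-1.23, 1.37], [0.21, 2.46], [-1.02, 4.16], [0.16, 2.05], [-2.73, 2.73]. Speed limits (rad/s): [1.89, 1.89, 2.39, 2.39, 3.01, 3.01, 3.01].

## Interface

Orientations are given as a rotation vector (axis times angle).
In Python, from cell import r gives the robot as it stands.
- The arm moves only by the tool play_rows, never from a script. Its argument "steps" is a list of rows, each an object with "xyz": the shift along the world's x, y, z normalised to -1 to 1, where 1 is 40 mm, a list of three; "turn": the turn, a rotation vector about the world's x, y, z normalised to -1 to 1, where 1 is 0.1 rad, a list of three. A call has 1 to 20 rows; each row shifts and turns the commanded pose from where the row before left it; what a row does not reach is not made up. A row lasts 1/12 s, in which the tool goes at most 41.7 mm and 7.16 degrees, less where a joint would pass 70% of its speed; a pose out of reach is approached as far as the arm can. A call with a number of a shift or a turn outside -1 to 1 is refused whole. A call with a gripper value outside its range is refused whole. "grip" is the closure, from 0 (fully open) to 1 (shut), set as the call begins (left out, the last holds). The fingers move at their own pace and stop on an object; "force" is the grip in N (left out, the last holds). Time passes only in rows, so rows that do not move let the fingers close. It gives the time, the measured TCP pose, the force and the opening at its end, in the units of the state.
- r.sense(): the state, without advancing time (a new reading comes with each control period).
- r.read_camera(name): name is "side" or "top" or "wrist"; returns the picture (400x640x3 uint8, red, green, blue); there is no depth.
- r.camera_model(name): a dict with "fx", "fy", "cx", "cy" (pixels), "extrinsics" (4x4, takes a point from camera to world coordinates); the wrist camera has in their place "hand_eye" (4x4, takes a point from camera to tool coordinates, whose origin is the TCP and whose axes are the tool frame's). Camera axes: x right, y up, looking along -z (the intrinsics and any distortion apply to the point x, -y, -z); pixel columns grow to the right and rows downward; lengths in m; the calibration is good to about 2 mm. The wrist camera is an equidistant fisheye: a pixel r from the principal point sees the ray r / f radians off the axis. A picture is of the moment at which its call begins: read the wrist's pose just before it. camera_model takes no time and is no camera call.
- r.finish_job(): hands the job in, once; it reports no verdict.
The state is a dict: "time": time; "joints": joint angles; "joint_velocities": joint speeds; "joint_torque": joint torques, N m; "eef_pos": TCP position; "tool_rot": TCP orientation; "ft_force": force on the tool from outside, world axes, zero at the start; "wrist_torque": the same for the moment, N m; "opening": finger opening in m.
Only numpy, scipy, OpenCV 4.12 (cv2) and the standard library are available. Lean on these libraries where they do the work, as an engineer would, in place of code of your own. Each camera call takes 0.05 s, during which the arm holds its last target.

## Task

Load the test fixture for a comparison run: lift its clear hood right open until it rests on its stop and stays there by itself, then lower the larger ring transformer down the copper bar fully home, and the smaller one down the bar on top of it, flat on the larger one; do not drop either of them. Finally close the hood completely over them, and leave the other things on the bench where they are.

Things in the scene. Friction and masses are not known exactly. Their poses are not given: they have to be found in the camera images.
- fixture: Test fixture, fixed to the bench: cream base box 180 (x) by 260 (y) by 50 mm high, dark deck, a copper bar standing upright in its middle under a clear hood. Origin: centre of its underside, below the bar. +x points from the front (the hood's lip, on the robot's left, +y) to the hinge on the robot's right; z up. Behind the hinge two stop arms reach to x = +168 mm, 41 mm high.
- bar_foot (a point): Centre of the upper face of the round white insulator (68 mm diameter, 6 mm thick) on the deck, where the copper bar begins: 56 mm above the bench. The large transformer rests on this face when home. Axes as the fixture's.
- bar_top (a point): Top of the copper bar, on its axis, 60 mm above bar_foot. The bar is a round rod 16 mm in diameter, its last 6 mm tapering to 8 mm.
- hood (a joint): Opening angle of the hood, rad: 0 closed, 1.75 open on its stop (tipped back beyond upright). It turns about the fixture's +y axis: the front lip rises and swings back. Damped hinge (0.5 N m s/rad). Balance point at about 1.0 rad: below it the hood sinks shut by itself, beyond it it tips onto its stop by itself, in 2 to 3 s. Lifting it at the lip takes 2.4 to 4 N plus damping.
- hood_hinge (a point): Middle of the hood's hinge axis: 90 mm behind the fixture's centre (fixture x = +90 mm), 53 mm above the bench. The hood is a clear plastic box, open below, with aluminium edges, 180 (x) by 260 (y) by 100 mm high, 0.5 to 0.9 kg, panels 4 mm thick, hinged along the lower edge of its rear wall. Axes turn with the hood.
- hood_lip (a point): Middle of the front edge of the hood's pull lip, at half thickness: an aluminium plate 120 mm wide (y), 4 mm thick, standing 28 mm out from the lower edge of the hood's front wall, 208 mm from the hinge axis. Closed, its underside is 53 mm above the bench, free below. Open, it points up; behind it lies the corner with the front wall, where a fingertip can press it shut. Axes turn with the hood.
- large_ct: Larger ring transformer: black moulded ring, outside diameter 66 mm, bore 23 mm, 26 mm high, with a terminal block 22 mm wide (y) standing out 11 mm at its +x side (brass screws on top) and a small blank grey plate on its -x side. About 0.2 to 0.4 kg. Origin: centre of its underside, z up. Stands loose on the bench; grip it across its y axis.
- small_ct: Smaller ring transformer: the same kind, outside diameter 46 mm, bore 23 mm, 20 mm high, terminal block 22 mm wide (y) standing out 11 mm at its +x side. About 0.1 to 0.2 kg. Origin: centre of its underside, z up. Grip it across its y axis.
- multimeter: Bystander: hand-held multimeter lying flat, 150 by 74 by 40 mm high. Origin: centre of its underside.
- tape_roll: Bystander: roll of grey insulating tape lying flat, 60 mm diameter, 38 mm bore, 19 mm high, no terminal block. Origin: centre of its underside.
- screwdriver: Bystander: screwdriver lying along its x axis, 190 mm long. Origin at its middle, on the bench.
- wrench: Bystander: small spanner lying along its x axis, 150 mm long. Origin at its middle, on the bench.
- spray_can: Bystander: upright can, 54 mm diameter, 160 mm high. Origin: centre of its underside.
- mug: Bystander: white mug, 80 mm diameter, 95 mm high, handle at +y. Origin: centre of its underside.
- fuse_carton: Bystander: small cardboard carton 70 by 45 by 28 mm high. Origin: centre of its underside.
Not all that is in view belongs to the job. What is shaped like the small_ct but pink is not meant.

How it is judged:
On the way, in this order (a step that is already met when the one before it is completed fails the run):
1. the hood is open and rests on its stop, let go (value of joint hood above 1.69 rad and contact force between each of the arm, the fingers and hood below 0.3 N), for 0.3 s.
2. the larger transformer is home on the bar, let go (horizontal distance between large_ct and bar_foot below 0.006 m and z of large_ct in the frame of bar_foot between -0.004 and 0.004 m and angle between large_ct's own z axis and vertical below 0.08 rad and contact force between the fingers and large_ct below 0.3 N and linear speed of large_ct below 0.03 m/s), for 0.2 s.
3. the smaller transformer is on the bar, flat on the larger one, let go (horizontal distance between each of small_ct, large_ct and bar_foot below 0.006 m and z of small_ct in the frame of bar_foot between 0.022 and 0.03 m and angle between each of small_ct, large_ct's own z axis and vertical below 0.08 rad and contact force between the fingers and small_ct below 0.3 N and linear speed of small_ct below 0.03 m/s and z of large_ct in the frame of bar_foot between -0.004 and 0.004 m), for 0.2 s.
4. the hood is closed (value of joint hood below 0.04 rad), for 0.2 s.
At the end, for the whole second after the job is handed in: The larger transformer is on the bar, its underside within 4 mm of the insulator's face; the smaller one is on the bar on top of it, its underside 22 to 30 mm above that face; both within 6 mm of the bar's axis, upright (0.08 rad), at rest and released; the hood is closed (under 0.04 rad) (value of joint hood below 0.04 rad and horizontal distance between each of large_ct, small_ct and bar_foot below 0.006 m and z of large_ct in the frame of bar_foot between -0.004 and 0.004 m and angle between each of large_ct, small_ct's own z axis and vertical below 0.08 rad and z of small_ct in the frame of bar_foot between 0.022 and 0.03 m and linear speed of each of large_ct, small_ct below 0.03 m/s); the robot touches nothing.
It fails at once if a bystander is moved by more than 30 mm (distance of any of multimeter, tape_roll, screwdriver, wrench, spray_can, mug, fuse_carton from where it was at the start of the episode above 0.03 m).
It fails at once if a transformer is dropped down the bar (faster than 0.6 m/s on the bar) ((horizontal distance between large_ct and bar_foot below 0.012 m and z of large_ct in the frame of bar_foot below 0.066 m and linear speed of large_ct above 0.6 m/s) or (horizontal distance between small_ct and bar_foot below 0.012 m and z of small_ct in the frame of bar_foot below 0.066 m and linear speed of small_ct above 0.6 m/s)).
It also fails if it takes over 72 s, if anything falls off the work surface, if the arm or the gripper's body presses on something with over 40 N, if the wrist force passes 120 N, or if a joint passes its speed limit or range.

## Working session

There is one attempt and no reset: what is moved stays moved. The work goes in short steps, Python scripts to look and compute and a tool call to move; the robot and the scene stay as the last step left them, time stands still between calls to the robot, and variables do not carry over. Pictures are saved under pics/ and viewed, and the job is handed in when it is done.

Besides the shell and the picture viewer there is one more tool, called after "Call:" as name(argument=value, ...), one argument or row to a line, values as JSON. play_rows: Moves the arm, as the interface text tells. Its arguments: {"type":"object","properties":{"steps":{"type":"array","items":{"type":"object","properties":{"xyz":{"type":"array","items":{"type":"number"}},"turn":{"type":"array","items":{"type":"number"}}}}},"grip":{"type":"number"},"force":{"type":"number"}},"required":["steps"]}

```bash
ls; mkdir -p pics; python3 - <<'E'
from cell import r
import cv2, numpy as np
for n in ["side","top","wrist"]:
    s=r.sense()
    im=r.read_camera(n); cv2.imwrite(f"pics/{n}0.png",im[:,:,::-1])
    print(n,{k:np.round(v,4).tolist() for k,v in r.camera_model(n).items() if not isinstance(v,str)})
print(s)
E
```

```text
pics
side {'fx': 491.1638, 'fy': 491.1638, 'cx': 315.4854, 'cy': 199.3003, 'extrinsics': [[0.9738, 0.183, -0.1351, 0.2833], [-0.227, 0.7456, -0.6265, -0.8821], [-0.0139, 0.6408, 0.7676, 1.1773], [0.0, 0.0, 0.0, 1.0]]}
top {'fx': 460.3034, 'fy': 460.3034, 'cx': 321.92, 'cy': 196.741, 'extrinsics': [[-0.041, 0.9759, -0.2145, 0.202], [-0.9992, -0.0398, 0.0099, -0.028], [0.0012, 0.2147, 0.9767, 1.3293], [0.0, 0.0, 0.0, 1.0]]}
wrist {'fx': 309.7069, 'fy': 309.7069, 'cx': 325.2115, 'cy': 197.1286, 'hand_eye': [[-0.0004, 0.2374, -0.9714, -0.1783], [0.0003, 0.9714, 0.2374, 0.0682], [1.0, -0.0002, -0.0005, 0.0004], [0.0, 0.0, 0.0, 1.0]]}
{'time': 0.1, 'joints': array([-1.4805281 ,  0.42668973,  0.07380389,  1.60654838, -0.03410519,
        1.11080145, -0.06711981]), 'joint_velocities': array([ 0.00073917, -0.00350288, -0.00117848, -0.00282012,  0.00014775,
        0.00025709,  0.00082711]), 'joint_torque': array([ 7.31973574e-03, -9.37458587e+01,  3.67659219e+00, -4.55044842e+01,
       -4.85304440e-02,  1.68844603e-02,  1.14293996e-04]), 'eef_pos': array([0.16019666, 0.65529725, 0.20482827]), 'tool_rot': array([-1.03155509,  1.31404998,  1.03025125]), 'ft_force': array([ 0.72816966, -0.57302751,  0.27203111]), 'wrist_torque': array([ 0.01932435, -0.0450539 , -0.00191796]), 'opening': 0.0941121697611648}
```

View pics/side0.png

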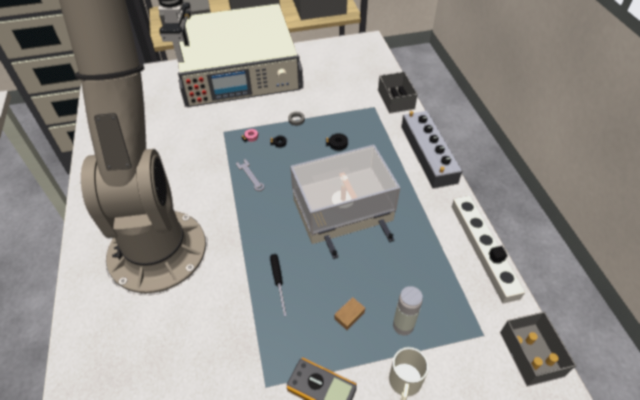

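View pics/top0.png

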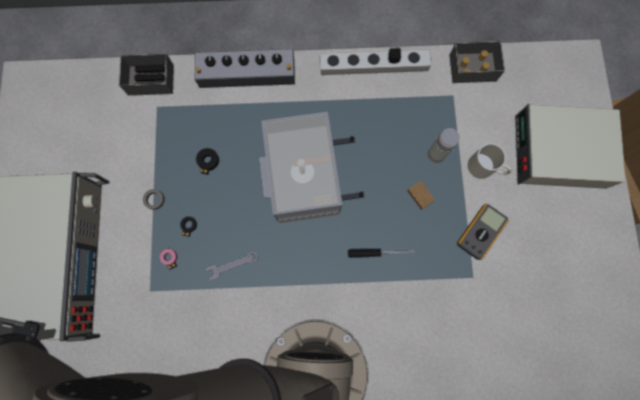

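View pics/wrist0.png

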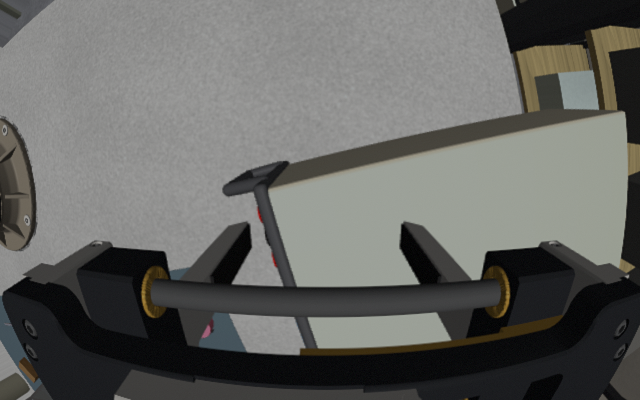

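```bash
cat > h.py <<'E'
import numpy as np, cv2
from scipy.spatial.transform import Rotation as R
def ray(m,u,v,T=None):
    d=np.array([(u-m['cx'])/m['fx'],-(v-m['cy'])/m['fy'],-1.0])
    E=m['extrinsics']; return E[:3,3],E[:3,:3]@d
def plane(m,u,v,z):
    o,d=ray(m,u,v); return o+d*(z-o[2])/d[2]
def proj(m,p):
    E=np.asarray(m['extrinsics']); c=E[:3,:3].T@(np.asarray(p)-E[:3,3])
    return np.array([m['cx']+m['fx']*c[0]/-c[2], m['cy']-m['fy']*c[1]/-c[2]])
def fish_T(m,s):
    T=np.eye(4);T[:3,:3]=R.from_rotvec(s['tool_rot']).as_matrix();T[:3,3]=s['eef_pos']
    return T@np.asarray(m['hand_eye'])
def fish_plane(m,s,u,v,z):
    W=fish_T(m,s); x=(u-m['cx'])/m['fx'];y=(v-m['cy'])/m['fy'];th=np.hypot(x,y)
    k=np.sin(th)/th if th>1e-9 else 1
    d=W[:3,:3]@np.array([x*k,-y*k,-np.cos(th)]); o=W[:3,3]
    return o+d*(z-o[2])/d[2]
def fish_proj(m,s,p):
    W=fish_T(m,s); c=W[:3,:3].T@(np.asarray(p)-W[:3,3]); c=np.array([c[0],-c[1],-c[2]])
    th=np.arctan2(np.hypot(c[0],c[1]),c[2]); a=np.arctan2(c[1],c[0])
    return np.array([m['cx']+m['fx']*th*np.cos(a), m['cy']+m['fy']*th*np.sin(a)])
E
python3 - <<'E'
import cv2
t=cv2.imread('pics/top0.png')
cv2.imwrite('pics/t_a.png',cv2.resize(t[130:280,140:270],None,fx=4,fy=4,interpolation=cv2.INTER_CUBIC))
cv2.imwrite('pics/t_b.png',cv2.resize(t[95:235,245:375],None,fx=4,fy=4,interpolation=cv2.INTER_CUBIC))
s=cv2.imread('pics/side0.png')
cv2.imwrite('pics/s_a.png',cv2.resize(s[100:260,225:415],None,fx=4,fy=4,interpolation=cv2.INTER_CUBIC)[:600])
E
```

```text
(no output)
```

View pics/t_a.png

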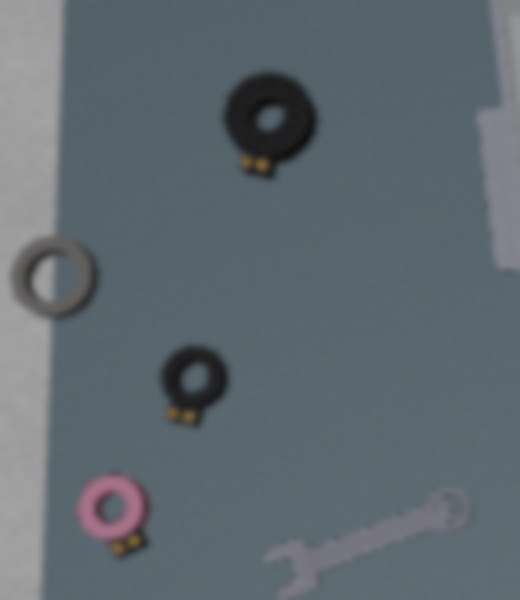

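View pics/t_b.png

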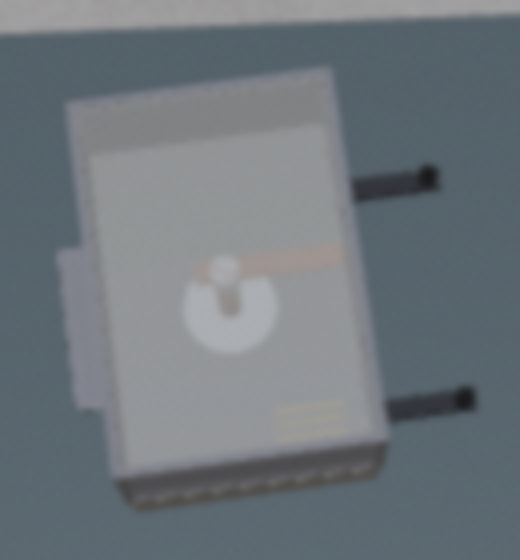

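View pics/s_a.png

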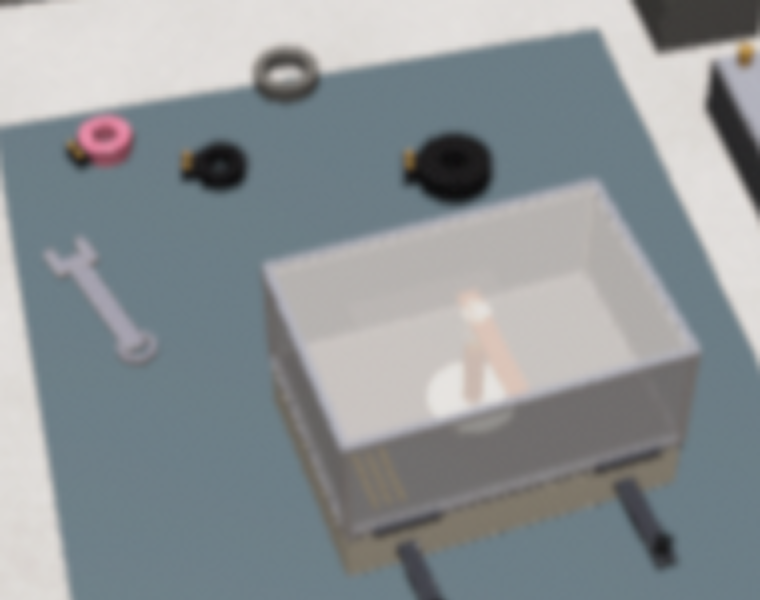

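```bash
python3 - <<'E'
from cell import r
from h import *
mt=r.camera_model('top');ms=r.camera_model('side')
t=cv2.imread('pics/top0.png');s=cv2.imread('pics/side0.png')
def tp(x,y,z): 
    return np.round(plane(mt,245+x/4-.375,95+y/4-.375,z),4)
def sp(x,y,z): return np.round(plane(ms,225+x/4-.375,100+y/4-.375,z),4)
print('foot',tp(230,308,.056),sp(470,398,.056))
print('top of bar/circle',tp(225,268,.116),sp(476,310,.116),'@.153',tp(225,268,.153),sp(476,310,.153))
print('lip corners',tp(57,248,.055),tp(78,408,.055))
print('hood top corners z.153',[tp(*c,.153).tolist() for c in[(67,102),(329,67),(387,440),(116,478)]])
print('side hood top',[sp(*c,.153).tolist() for c in[(265,265),(597,182),(697,350),(343,446)]])
print('stop arm ends',tp(430,178,.041),tp(467,399,.041), 'bases',tp(353,189,.041),tp(388,409,.041))
# rings: dark mask
def blob(im,m,box,name,zt,mask):
    x0,y0,x1,y1=box; c=im[y0:y1,x0:x1].astype(int)
    k=mask(c).astype(np.uint8)
    cs,_=cv2.findContours(k,cv2.RETR_EXTERNAL,cv2.CHAIN_APPROX_NONE); q=max(cs,key=cv2.contourArea)
    (cx,cy),rad=cv2.minEnclosingCircle(q); M=cv2.moments(q)
    print(name,(cx+x0,cy+y0),rad,'centroid',M['m10']/M['m00']+x0,M['m01']/M['m00']+y0,np.round(plane(m,M['m10']/M['m00']+x0,M['m01']/M['m00']+y0,zt),4))
dk=lambda c:c.max(2)<62
blob(t,mt,(190,140,226,180),'large top',.02,dk)
blob(t,mt,(175,210,206,240),'small top',.015,dk)
def bt(x,y,z):return np.round(plane(mt,140+x/4-.375,130+y/4-.375,z),4)
def bs(x,y,z):return np.round(plane(ms,225+x/4-.375,100+y/4-.375,z),4)
print('large bore/top',bt(270,117,.026),'outer center',bt(270,115,.026),bs(456,158,.026),'brass',bt(247,163,.026),bt(263,166,.026))
print('small',bt(196,375,.02),bs(221,160,.02),'brass',bt(173,413,.02),bt(191,417,.02))
print('pink',bt(114,507,.02),'tape',bt(55,277,.019),'wrench',bt(290,575,0),bt(450,507,0))
for p in [(.6,-.2,0),(.6,.2,0)]: print(proj(mt,p))
E
```

```text
foot [0.5576 0.0128 0.056 ] [0.5578 0.015  0.056 ]
top of bar/circle [0.5695 0.0134 0.116 ] [0.5692 0.0469 0.116 ] @.153 [0.5582 0.0121 0.153 ] [0.5593 0.0145 0.153 ]
lip corners [0.6079 0.1362 0.055 ] [0.4889 0.1227 0.055 ]
hood top corners z.153 [[0.6799, 0.1156, 0.153], [0.698, -0.0632, 0.153], [0.4373, -0.0897, 0.153], [0.4193, 0.0872, 0.153]]
side hood top [[0.4233, 0.0932, 0.153], [0.6808, 0.1177, 0.153], [0.6977, -0.0582, 0.153], [0.4411, -0.0827, 0.153]]
stop arm ends [ 0.655  -0.1371  0.041 ] [ 0.4873 -0.1545  0.041 ] bases [ 0.6488 -0.0801  0.041 ] [ 0.4823 -0.0975  0.041 ]
large top (205.87036991119385, 160.5740737915039) 12.753243446350098 centroid 207.2485260770975 159.30113378684808 [0.617  0.2937 0.02  ]
small top (188.5, 225.8333330154419) 9.180392265319824 centroid 188.34802571166207 224.38751147842058 [0.4248 0.347  0.015 ]
large bore/top [0.6164 0.2926 0.026 ] outer center [0.6179 0.2926 0.026 ] [0.6229 0.2984 0.026 ] brass [0.5818 0.309  0.026 ] [0.5791 0.2973 0.026 ]
small [0.4269 0.3448 0.02  ] [0.4291 0.3507 0.02  ] brass [0.4    0.3607 0.02  ] [0.3966 0.3477 0.02  ]
pink [0.3346 0.4008 0.02  ] tape [0.5034 0.4491 0.019 ] wrench [0.2832 0.2805 0.    ] [0.3268 0.1662 0.    ]
[373.10123669 160.26703471]
[240.07270902 165.46502573]
```

```bash
python3 - <<'E'
from cell import r
from h import *
s=r.sense(); M=R.from_rotvec(s['tool_rot']).as_matrix(); print(np.round(M,3))
yaw=np.radians(-84); fx=np.array([np.cos(yaw),np.sin(yaw),0]); fy=np.array([-fx[1],fx[0],0]); z=np.array([0,0,1.])
for tilt in (45,40):
  c,sn=np.cos(np.radians(tilt)),np.sin(np.radians(tilt))
  X=c*fx-sn*z     # finger direction
  for sg in (1,-1):
    Z=sg*fy; Y=np.cross(Z,X); T=np.array([X,Y,Z]).T
    rv=R.from_matrix(T@M.T).as_rotvec(); print(tilt,sg,'Y',Y.round(2),'rotvec',rv.round(3),'n',np.linalg.norm(rv).round(3))
E
```

```text
[[-0.    -0.971  0.238]
 [-0.001  0.238  0.971]
 [-1.    -0.    -0.001]]
45 1 Y [-0.07  0.7  -0.71] rotvec [-0.628 -0.55  -1.159] n 1.428
45 -1 Y [ 0.07 -0.7   0.71] rotvec [-0.6    0.688  1.802] n 2.02
40 1 Y [-0.07  0.64 -0.77] rotvec [-0.697 -0.61  -1.143] n 1.471
40 -1 Y [ 0.07 -0.64  0.77] rotvec [-0.665  0.763  1.776] n 2.044
```

Call:
play_rows(
  steps=[
    {"xyz":[0,0,1]},
    {"xyz":[0,0,1]},
    {"xyz":[0.59,-0.62,0],"turn":[-0.39,-0.34,-0.72]},
    {"xyz":[0.59,-0.62,0],"turn":[-0.39,-0.34,-0.72]},
    {"xyz":[0.59,-0.62,0],"turn":[-0.39,-0.34,-0.72]},
    {"xyz":[0.59,-0.62,0],"turn":[-0.39,-0.34,-0.72]},
    {"xyz":[0.59,-0.62,0],"turn":[-0.39,-0.34,-0.72]},
    {"xyz":[0.59,-0.62,0],"turn":[-0.39,-0.34,-0.72]},
    {"xyz":[0.59,-0.62,0],"turn":[-0.39,-0.34,-0.72]},
    {"xyz":[0.59,-0.62,0],"turn":[-0.39,-0.34,-0.72]},
    {"xyz":[0.59,-0.62,0],"turn":[-0.39,-0.34,-0.72]},
    {"xyz":[0.59,-0.62,0],"turn":[-0.39,-0.34,-0.72]},
    {"xyz":[0.59,-0.62,0],"turn":[-0.39,-0.34,-0.72]},
    {"xyz":[0.59,-0.62,0],"turn":[-0.39,-0.34,-0.72]},
    {"xyz":[0.59,-0.62,0],"turn":[-0.39,-0.34,-0.72]},
    {"xyz":[0.59,-0.62,0],"turn":[-0.39,-0.34,-0.72]},
    {"xyz":[0.59,-0.62,0],"turn":[-0.39,-0.34,-0.72]},
    {"xyz":[0.59,-0.62,0],"turn":[-0.39,-0.34,-0.72]},
  ],
  grip=1,
  force=30,
)

```text
invalid input
```

```bash
cat > st.py <<'E'
from cell import r
from h import *
import sys
s=r.sense(); M=R.from_rotvec(s['tool_rot']).as_matrix()
print(round(s['time'],2),'pos',s['eef_pos'].round(4),'X',M[:,0].round(3),'Z',M[:,2].round(3),'j',s['joints'].round(2),'F',s['ft_force'].round(1),'op',round(s['opening'],4))
for n in sys.argv[2:]:
    im=r.read_camera(n); cv2.imwrite(f"pics/{n}{sys.argv[1]}.png",im[:,:,::-1])
E
python3 st.py 1 wrist side
```

```text
0.15 pos [0.1602 0.6554 0.205 ] X [-0.    -0.001 -1.   ] Z [ 0.238  0.971 -0.001] j [-1.48  0.43  0.07  1.61 -0.03  1.11 -0.07] F [ 0.6 -0.2 -0.2] op 0.0941
```

Call:
play_rows(
  steps=[
    {"xyz":[0,0,1],"turn":[0,0,0]},
    {"xyz":[0,0,1],"turn":[0,0,0]},
    {"xyz":[0.59,-0.62,0],"turn":[-0.39,-0.34,-0.72]},
    {"xyz":[0.59,-0.62,0],"turn":[-0.39,-0.34,-0.72]},
    {"xyz":[0.59,-0.62,0],"turn":[-0.39,-0.34,-0.72]},
    {"xyz":[0.59,-0.62,0],"turn":[-0.39,-0.34,-0.72]},
    {"xyz":[0.59,-0.62,0],"turn":[-0.39,-0.34,-0.72]},
    {"xyz":[0.59,-0.62,0],"turn":[-0.39,-0.34,-0.72]},
    {"xyz":[0.59,-0.62,0],"turn":[-0.39,-0.34,-0.72]},
    {"xyz":[0.59,-0.62,0],"turn":[-0.39,-0.34,-0.72]},
    {"xyz":[0.59,-0.62,0],"turn":[-0.39,-0.34,-0.72]},
    {"xyz":[0.59,-0.62,0],"turn":[-0.39,-0.34,-0.72]},
    {"xyz":[0.59,-0.62,0],"turn":[-0.39,-0.34,-0.72]},
    {"xyz":[0.59,-0.62,0],"turn":[-0.39,-0.34,-0.72]},
    {"xyz":[0.59,-0.62,0],"turn":[-0.39,-0.34,-0.72]},
    {"xyz":[0.59,-0.62,0],"turn":[-0.39,-0.34,-0.72]},
    {"xyz":[0.59,-0.62,0],"turn":[-0.39,-0.34,-0.72]},
    {"xyz":[0.59,-0.62,0],"turn":[-0.39,-0.34,-0.72]},
  ],
  grip=1,
  force=30,
)

```text
time: 1.75
eef_pos: [0.5386, 0.258, 0.2855]
tool_rot: [-0.688, 1.442, -0.526]
ft_force: [0.4, 0.6, -0.1]
opening: 0.0009
```

```bash
python3 st.py 1 wrist side
```

```text
1.75 pos [0.5386 0.258  0.2855] X [ 0.075 -0.7   -0.71 ] Z [ 0.994  0.109 -0.002] j [-1.24  0.58  0.55  1.53  0.33  1.58 -0.66] F [ 0.4  0.6 -0.1] op 0.0009
```

View pics/wrist1.png

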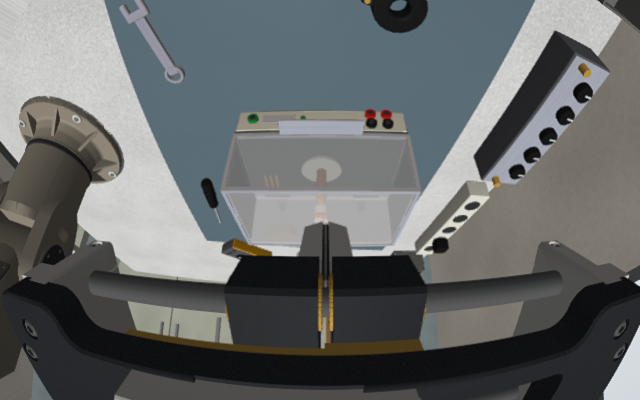

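View pics/side1.png

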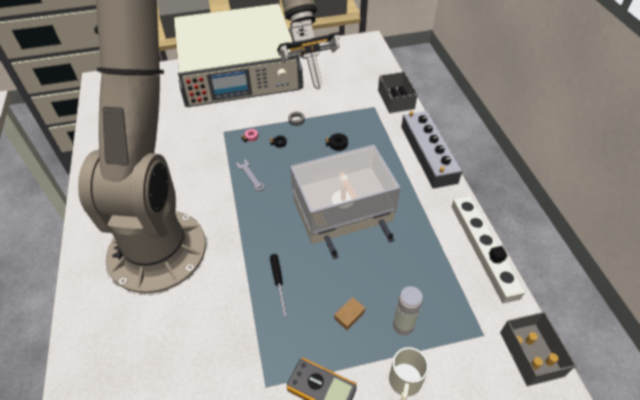

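Call:
play_rows(
  steps=[
    {"xyz":[0,-0.16,-0.74],"turn":[0,0,0]},
    {"xyz":[0,-0.16,-0.74],"turn":[0,0,0]},
    {"xyz":[0,-0.16,-0.74],"turn":[0,0,0]},
    {"xyz":[0,-0.16,-0.74],"turn":[0,0,0]},
    {"xyz":[0,-0.16,-0.74],"turn":[0,0,0]},
    {"xyz":[0,-0.16,-0.74],"turn":[0,0,0]},
    {"xyz":[0,-0.16,-0.74],"turn":[0,0,0]},
    {"xyz":[0,-0.16,-0.74],"turn":[0,0,0]},
    {"xyz":[0,-0.16,-0.74],"turn":[0,0,0]},
    {"xyz":[0,0,0],"turn":[0,0,0]},
  ],
)

```text
time: 2.68
eef_pos: [0.5355, 0.1992, 0.0149]
tool_rot: [-0.694, 1.446, -0.524]
ft_force: [-0.2, -0.0, 0.9]
opening: 0.0006
```

```bash
python3 st.py 2 wrist side
```

```text
2.68 pos [0.5355 0.1992 0.0149] X [ 0.072 -0.702 -0.708] Z [ 0.994  0.112 -0.009] j [-1.16  0.86  0.48  1.76  0.28  1.11 -0.82] F [-0.2 -0.   0.9] op 0.0006
```

View pics/wrist2.png

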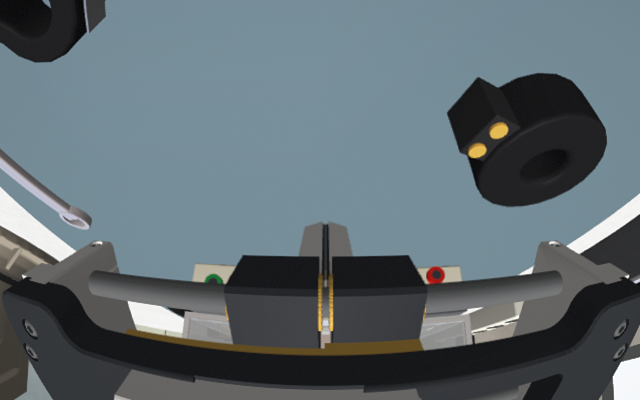

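View pics/side2.png

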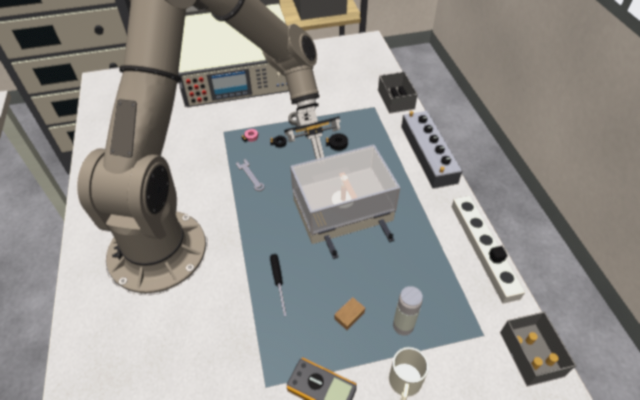

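Call:
play_rows(
  steps=[
    {"xyz":[0.05,-0.35,0.05],"turn":[0,0,0]},
    {"xyz":[0.05,-0.35,0.05],"turn":[0,0,0]},
    {"xyz":[0.05,-0.35,0],"turn":[0,0,0]},
    {"xyz":[0.05,-0.35,0],"turn":[0,0,0]},
    {"xyz":[0.05,-0.35,0],"turn":[0,0,0]},
    {"xyz":[0.05,-0.35,0],"turn":[0,0,0]},
    {"xyz":[0,0,0],"turn":[0,0,0]},
    {"xyz":[0,0,0.25],"turn":[0,0,0]},
    {"xyz":[0,0,0.25],"turn":[0,0,0]},
  ],
)

```text
time: 3.53
eef_pos: [0.5496, 0.1169, 0.0434]
tool_rot: [-0.69, 1.443, -0.522]
ft_force: [-0.3, 1.1, -5.1]
opening: 0.0003
```

```bash
python3 st.py 3 top
```

```text
3.53 pos [0.5496 0.1169 0.0434] X [ 0.075 -0.699 -0.711] Z [ 0.994  0.112 -0.005] j [-1.1   0.78  0.53  1.86  0.35  1.03 -0.76] F [-0.3  1.1 -5.1] op 0.0003
```

```bash
python3 - <<'E'
import numpy as np
H=np.array([.5674,-.076]); o=np.array([-.1045,.9945])
prev=np.array([.5496,.1169,.0434])
for th in np.linspace(.07,1.3,22)[1:]:
    t=np.interp(th,[.07,.4],[.027,.012])
    if th<np.pi/4: P=np.array([.208*np.cos(th),.053+.208*np.sin(th)])-t*.7071
    else: P=np.array([.196*np.cos(th),.053+.196*np.sin(th)])
    T=P+[.0057,-.0057]; w=np.r_[H+o*T[0],T[1]]
    print(round(th,3),w.round(4),((w-prev)/.04).round(2).tolist()); prev=w
E
```

```text
0.129 [0.547  0.1177 0.0568] [-0.06, 0.02, 0.33]
0.187 [0.547  0.1177 0.0707] [0.0, -0.0, 0.35]
0.246 [0.5471 0.1169 0.0845] [0.0, -0.02, 0.34]
0.304 [0.5473 0.1155 0.0981] [0.0, -0.04, 0.34]
0.363 [0.5475 0.1134 0.1114] [0.01, -0.05, 0.33]
0.421 [0.5479 0.11   0.1239] [0.01, -0.09, 0.31]
0.48 [0.5484 0.1047 0.1349] [0.01, -0.13, 0.27]
0.539 [0.549  0.0988 0.1455] [0.02, -0.15, 0.27]
0.597 [0.5497 0.0923 0.1558] [0.02, -0.16, 0.26]
0.656 [0.5505 0.0852 0.1656] [0.02, -0.18, 0.25]
0.714 [0.5513 0.0775 0.1751] [0.02, -0.19, 0.24]
0.773 [0.5521 0.0693 0.184 ] [0.02, -0.21, 0.22]
0.831 [0.553  0.061  0.1921] [0.02, -0.21, 0.2]
0.89 [0.5539 0.0524 0.1996] [0.02, -0.22, 0.19]
0.949 [0.5549 0.0433 0.2066] [0.02, -0.23, 0.17]
1.007 [0.5559 0.0338 0.213 ] [0.02, -0.24, 0.16]
1.066 [0.5569 0.024  0.2188] [0.03, -0.25, 0.15]
1.124 [0.558  0.0138 0.2241] [0.03, -0.25, 0.13]
1.183 [0.5591 0.0034 0.2287] [0.03, -0.26, 0.12]
1.241 [ 0.5602 -0.0073  0.2328] [0.03, -0.27, 0.1]
1.3 [ 0.5613 -0.0182  0.2362] [0.03, -0.27, 0.08]
```

First half of the arc, then a look.

Call:
play_rows(
  steps=[
    {"xyz":[-0.03,0.02,0.33],"turn":[0,0,0]},
    {"xyz":[0,0,0.35],"turn":[0,0,0]},
    {"xyz":[0,-0.02,0.34],"turn":[0,0,0]},
    {"xyz":[0,-0.04,0.34],"turn":[0,0,0]},
    {"xyz":[0.01,-0.05,0.33],"turn":[0,0,0]},
    {"xyz":[0.01,-0.09,0.31],"turn":[0,0,0]},
    {"xyz":[0.01,-0.13,0.27],"turn":[0,0,0]},
    {"xyz":[0.02,-0.15,0.27],"turn":[0,0,0]},
    {"xyz":[0.02,-0.16,0.26],"turn":[0,0,0]},
    {"xyz":[0.02,-0.18,0.25],"turn":[0,0,0]},
  ],
)

```text
time: 4.42
eef_pos: [0.5523, 0.0846, 0.1661]
tool_rot: [-0.689, 1.442, -0.522]
ft_force: [-0.9, 3.7, -1.0]
opening: 0.0002
```

```bash
python3 st.py 4 side wrist
```

```text
4.42 pos [0.5523 0.0846 0.1661] X [ 0.076 -0.699 -0.711] Z [ 0.994  0.112 -0.004] j [-1.12  0.58  0.6   1.87  0.41  1.18 -0.67] F [-0.9  3.7 -1. ] op 0.0002
```

View pics/side4.png

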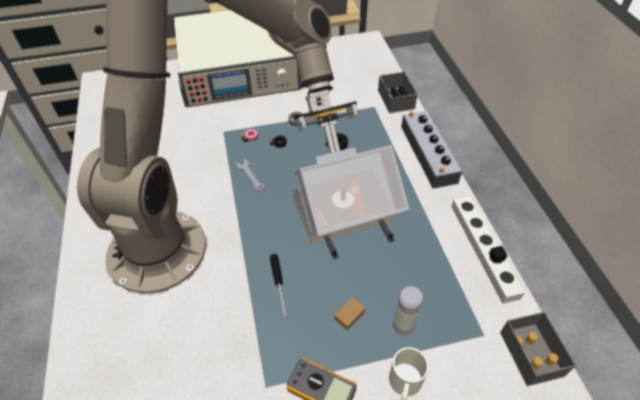

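View pics/wrist4.png

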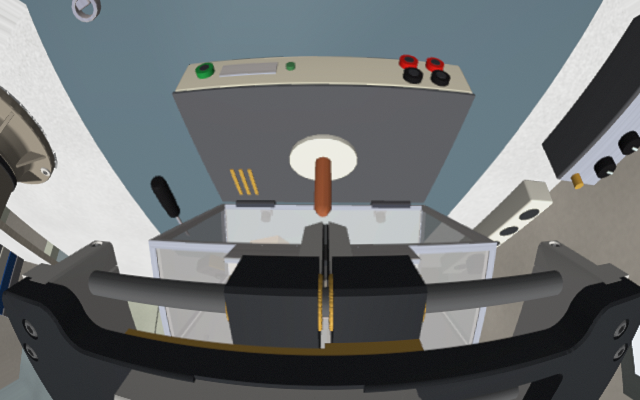

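Call:
play_rows(
  steps=[
    {"xyz":[0.02,-0.19,0.24],"turn":[0,0,0]},
    {"xyz":[0.02,-0.21,0.22],"turn":[0,0,0]},
    {"xyz":[0.02,-0.21,0.2],"turn":[0,0,0]},
    {"xyz":[0.02,-0.22,0.19],"turn":[0,0,0]},
    {"xyz":[0.02,-0.23,0.17],"turn":[0,0,0]},
    {"xyz":[0.02,-0.24,0.16],"turn":[0,0,0]},
    {"xyz":[0.02,-0.25,0.15],"turn":[0,0,0]},
    {"xyz":[0.02,-0.25,0.13],"turn":[0,0,0]},
    {"xyz":[0.02,-0.26,0.12],"turn":[0,0,0]},
    {"xyz":[0.02,-0.27,0.1],"turn":[0,0,0]},
    {"xyz":[0.02,-0.27,0.08],"turn":[0,0,0]},
  ],
)

```text
time: 5.43
eef_pos: [0.5612, -0.02, 0.236]
tool_rot: [-0.689, 1.442, -0.522]
ft_force: [0.6, 1.0, -0.1]
opening: 0.0004
```

```bash
python3 st.py 5 side
```

```text
5.43 pos [ 0.5612 -0.02    0.236 ] X [ 0.076 -0.699 -0.711] Z [ 0.994  0.112 -0.004] j [-1.05  0.43  0.68  1.92  0.52  1.18 -0.55] F [ 0.6  1.  -0.1] op 0.0004
```

View pics/side5.png

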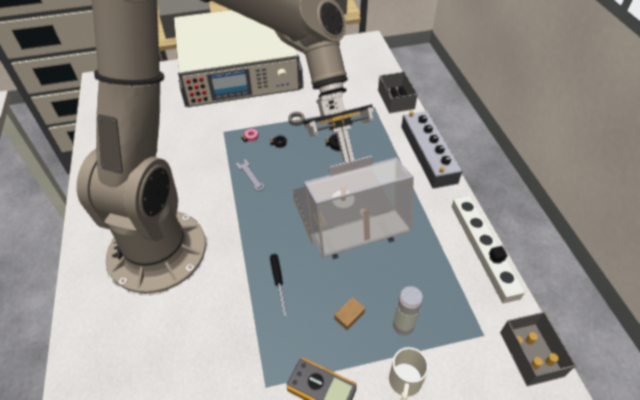

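```bash
python3 - <<'E'
from cell import r
from h import *
s=r.sense(); M=R.from_rotvec(s['tool_rot']).as_matrix()
a=np.radians(74); X=np.array([0,0,-1.]);Z=np.array([np.cos(a),np.sin(a),0]);Y=np.cross(Z,X)
rv=R.from_matrix(np.array([X,Y,Z]).T@M.T).as_rotvec(); print(rv,np.linalg.norm(rv)); print((rv/14/.1).round(3))
E
```

```text
[0.63337737 0.52949937 1.11759924] 1.3894475650686622
[0.452 0.378 0.798]
```

Call:
play_rows(
  steps=[
    {"xyz":[0,1,0.2],"turn":[0,0,0]},
    {"xyz":[0,1,0.2],"turn":[0,0,0]},
    {"xyz":[0.1,0.42,-0.18],"turn":[0.452,0.378,0.798]},
    {"xyz":[0.1,0.42,-0.18],"turn":[0.452,0.378,0.798]},
    {"xyz":[0.1,0.42,-0.18],"turn":[0.452,0.378,0.798]},
    {"xyz":[0.1,0.42,-0.18],"turn":[0.452,0.378,0.798]},
    {"xyz":[0.1,0.42,-0.18],"turn":[0.452,0.378,0.798]},
    {"xyz":[0.1,0.42,-0.18],"turn":[0.452,0.378,0.798]},
    {"xyz":[0.1,0.42,-0.18],"turn":[0.452,0.378,0.798]},
    {"xyz":[0.1,0.42,-0.18],"turn":[0.452,0.378,0.798]},
    {"xyz":[0.1,0.42,-0.18],"turn":[0.452,0.378,0.798]},
    {"xyz":[0.1,0.42,-0.18],"turn":[0.452,0.378,0.798]},
    {"xyz":[0.1,0.42,-0.18],"turn":[0.452,0.378,0.798]},
    {"xyz":[0.1,0.42,-0.18],"turn":[0.452,0.378,0.798]},
    {"xyz":[0.1,0.42,-0.18],"turn":[0.452,0.378,0.798]},
    {"xyz":[0.1,0.42,-0.18],"turn":[0.452,0.378,0.798]},
    {"xyz":[0,0,0],"turn":[0,0,0]},
  ],
  grip=0,
)

```text
time: 6.9
eef_pos: [0.618, 0.2961, 0.1489]
tool_rot: [-1.001, 1.327, 1.008]
ft_force: [-1.0, -0.5, 0.3]
opening: 0.0938
```

```bash
python3 st.py 6 side wrist top
```

```text
6.9 pos [0.618  0.2961 0.1489] X [-0.003  0.003 -1.   ] Z [0.271 0.963 0.002] j [-0.64  0.5   0.15  1.64 -0.09  1.02  0.83] F [-1.  -0.5  0.3] op 0.0938
```

View pics/side6.png

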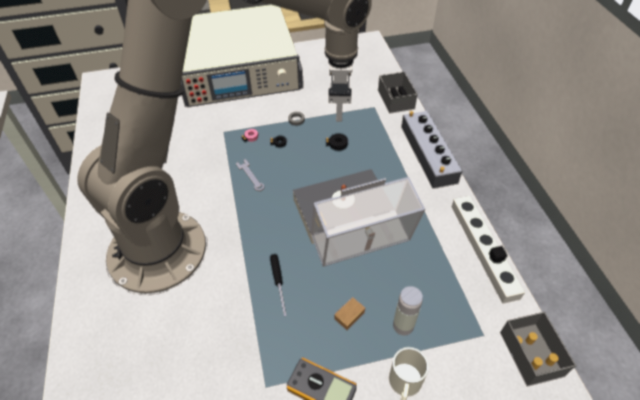

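View pics/wrist6.png

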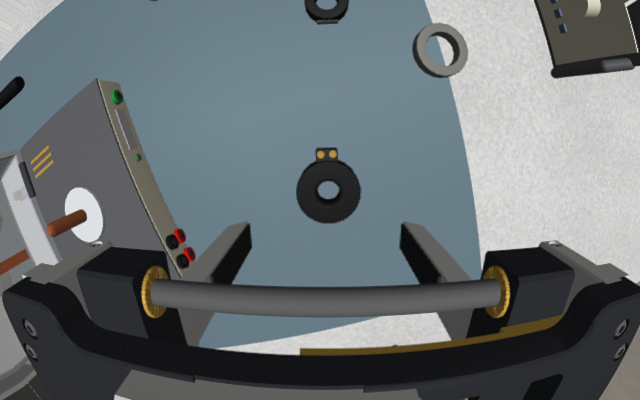

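View pics/top6.png

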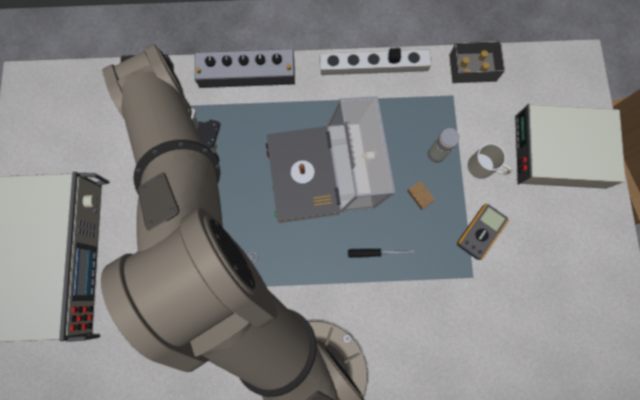

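```bash
python3 - <<'E'
from cell import r
from h import *
s=r.sense(); w=r.camera_model('wrist'); mt=r.camera_model('top')
im=cv2.imread('pics/wrist6.png')
k=(im[135:235,285:375].max(2)<75).astype(np.uint8)
cs,h=cv2.findContours(k,cv2.RETR_CCOMP,cv2.CHAIN_APPROX_NONE)
for c,hh in zip(cs,h[0]):
    if cv2.contourArea(c)>60:
        M=cv2.moments(c);(x,y),_=cv2.minEnclosingCircle(c); print(cv2.contourArea(c),hh[3],M['m10']/M['m00']+285,M['m01']/M['m00']+135,(x+285,y+135))
for u,v in[(329,189.5),(328.5,190)]:
    print('bore top',fish_plane(w,s,u,v,.026))
print('screws',fish_plane(w,s,320.5,154.5,.026),fish_plane(w,s,332.5,154.5,.026))
t=cv2.imread('pics/top6.png')
b=t[145:195,275:325].astype(int)
wh=(b.min(2)>150).astype(np.uint8); cs,_=cv2.findContours(wh,cv2.RETR_EXTERNAL,cv2.CHAIN_APPROX_NONE);c=max(cs,key=cv2.contourArea)
(e,ax,an)=cv2.fitEllipse(c);print('foot ell',e[0]+275,e[1]+145,ax,plane(mt,e[0]+275,e[1]+145,.056))
cop=((b[:,:,2]-b[:,:,0])>50);ys,xs=np.nonzero(cop);print('copper',xs.min()+275,xs.max()+275,ys.min()+145,ys.max()+145)
yt=ys.min();print('bar top px',xs[ys<=yt+2].mean()+275,yt+145)
cv2.imwrite('pics/t6c.png',cv2.resize(t[100:230,260:400],None,fx=4,fy=4,interpolation=cv2.INTER_CUBIC))
E
```

```text
3385.0 -1 327.83874938453965 188.17587395371737 (327.76751708984375, 184.57006454467773)
333.0 0 327.8618618618619 189.506006006006 (327.8863639831543, 189.0)
72.5 0 332.38850574712643 153.7471264367816 (332.2142868041992, 153.7857151031494)
72.5 0 320.4229885057471 154.1494252873563 (320.1666679382324, 154.1666660308838)
bore top [0.61623436 0.30001239 0.026     ]
bore top [0.6165888  0.29939115 0.026     ]
screws [0.58015177 0.30164852 0.026     ] [0.58339711 0.31294501 0.026     ]
foot ell 302.0133113861084 171.4314250946045 (21.448625564575195, 22.5070858001709) [0.55822656 0.01306231 0.056     ]
copper 300 302 165 168
bar top px 301.125 165
```

View pics/t6c.png

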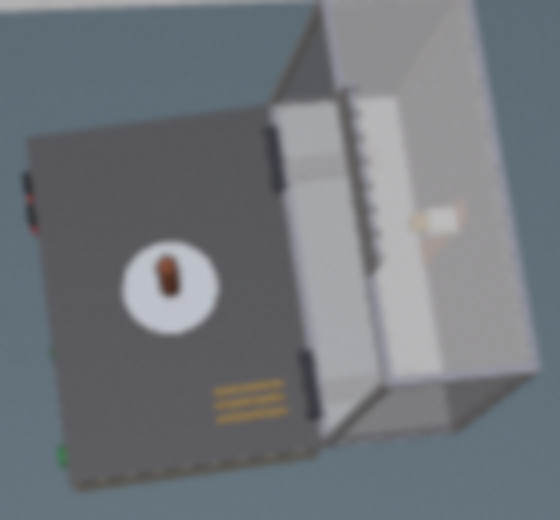

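Call:
play_rows(
  steps=[
    {"xyz":[-0.03,0.05,-0.5],"turn":[0,0,0]},
    {"xyz":[0,0,-0.6],"turn":[0,0,0]},
    {"xyz":[0,0,-0.6],"turn":[0,0,0]},
    {"xyz":[0,0,-0.6],"turn":[0,0,0]},
    {"xyz":[0,0,-0.4],"turn":[0,0,0]},
    {"xyz":[0,0,-0.4],"turn":[0,0,0]},
    {"xyz":[0,0,-0.2],"turn":[0,0,0]},
    {"xyz":[0,0,0],"turn":[0,0,0]},
  ],
)

```text
time: 7.72
eef_pos: [0.6146, 0.2981, 0.0174]
tool_rot: [-1.002, 1.329, 1.003]
ft_force: [0.1, -1.0, 0.9]
opening: 0.0938
```

```bash
python3 st.py 7 wrist
```

```text
7.72 pos [0.6146 0.2981 0.0174] X [-0.001 -0.001 -1.   ] Z [ 0.274  0.962 -0.001] j [-0.64  0.64  0.13  1.72 -0.11  0.79  0.83] F [ 0.1 -1.   0.9] op 0.0938
```

View pics/wrist7.png

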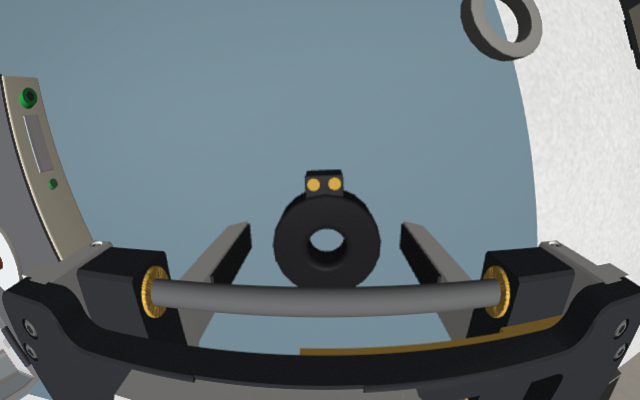

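```bash
python3 - <<'E'
from cell import r
from h import *
s=r.sense(); w=r.camera_model('wrist')
im=cv2.imread('pics/wrist7.png');cv2.imwrite('pics/w7c.png',cv2.resize(im[160:300,255:400],None,fx=4,fy=4))
for u,v in[(327,240),(327,236)]: print(fish_plane(w,s,u,v,.026))
print(fish_proj(w,s,s['eef_pos']),fish_proj(w,s,[.6165,.298,.026]))
E
```

```text
[0.61545297 0.29999034 0.026     ]
[0.61300549 0.30068195 0.026     ]
[324.32133788 236.15672533] [324.25320744 242.42173988]
```

View pics/w7c.png

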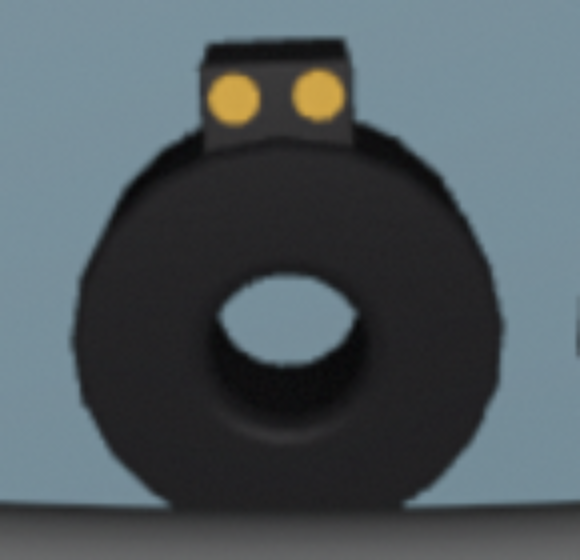

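Call:
play_rows(
  steps=[
    {"xyz":[0.15,0,-0.1],"turn":[0,0,0]},
    {"xyz":[0,0,-0.2],"turn":[0,0,0]},
    {"xyz":[0,0,0],"turn":[0,0,0]},
  ],
)

```text
time: 8.02
eef_pos: [0.6221, 0.2982, 0.006]
tool_rot: [-1.001, 1.327, 1.003]
ft_force: [-0.6, -0.3, -0.0]
opening: 0.0939
```

Call:
play_rows(
  steps=[
    {"xyz":[0,0,0],"turn":[0,0,0]},
    {"xyz":[0,0,0],"turn":[0,0,0]},
    {"xyz":[0,0,0],"turn":[0,0,0]},
    {"xyz":[0,0,0],"turn":[0,0,0]},
    {"xyz":[0,0,0],"turn":[0,0,0]},
    {"xyz":[0,0,0],"turn":[0,0,0]},
  ],
  grip=1,
  force=30,
)

```text
time: 8.52
eef_pos: [0.622, 0.2983, 0.0069]
tool_rot: [-1.001, 1.327, 1.003]
ft_force: [-1.5, -1.8, 2.4]
opening: 0.0643
```

```bash
python3 st.py 8 wrist
```

```text
8.52 pos [0.622  0.2983 0.0069] X [ 0.     0.001 -1.   ] Z [0.274 0.962 0.001] j [-0.63  0.66  0.12  1.71 -0.11  0.78  0.84] F [-1.5 -1.8  2.4] op 0.0643
```

View pics/wrist8.png

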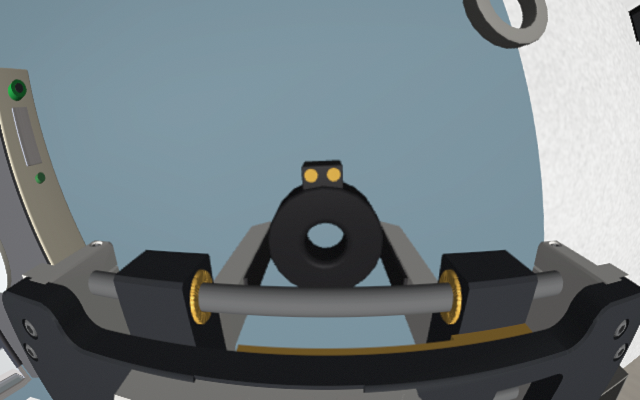

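```bash
python3 - <<'E'
from cell import r
from h import *
s=r.sense(); w=r.camera_model('wrist')
im=cv2.imread('pics/wrist8.png');cv2.imwrite('pics/w8c.png',cv2.resize(im[150:300,255:400],None,fx=4,fy=4))
for u,v in[(325,244),(325,240)]: print(fish_plane(w,s,u,v,.026))
print(fish_proj(w,s,[.622,.2983,.026]))
E
```

```text
[0.61951301 0.29944951 0.026     ]
[0.61721211 0.30010461 0.026     ]
[324.23739871 248.47498266]
```

View pics/w8c.png

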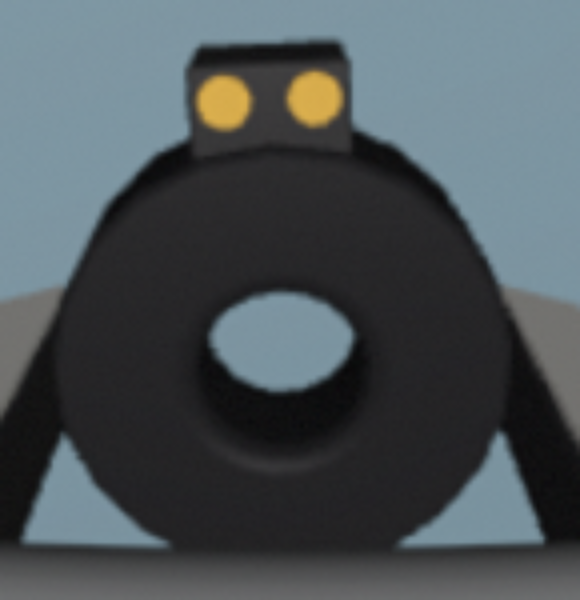

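```bash
python3 - <<'E'
from cell import r
from h import *
w=r.camera_model('wrist')
s={'eef_pos':np.array([.5523,.0846,.1661]),'tool_rot':np.array([-.689,1.442,-.522])}
im=cv2.imread('pics/wrist4.png')
b=im[125:190,280:365].astype(int); k=(b.min(2)>185).astype(np.uint8)
cs,_=cv2.findContours(k,cv2.RETR_EXTERNAL,cv2.CHAIN_APPROX_NONE);c=cv2.convexHull(max(cs,key=cv2.contourArea))
e=cv2.fitEllipse(c);print(e,fish_plane(w,s,e[0][0]+280,e[0][1]+125,.056))
cv2.imwrite('pics/w4c.png',cv2.resize(im[120:230,270:380],None,fx=5,fy=5))
print(fish_plane(w,s,322.5,213,.116),fish_proj(w,s,[.558,.0131,.116]))
s=r.sense();M=R.from_rotvec(s['tool_rot']).as_matrix()
a=np.radians(6); X=np.array([0,0,-1.]);Z=np.array([np.cos(a),np.sin(a),0]);Y=np.cross(Z,X)
rv=R.from_matrix(np.array([X,Y,Z]).T@M.T).as_rotvec(); print(rv/.1)
E
```

```text
((42.7181282043457, 34.09786605834961), (42.078887939453125, 66.93740844726562), 90.598876953125) [0.5570938  0.02228828 0.056     ]
[0.55729838 0.02284606 0.116     ] [322.14025182 218.22879449]
[-9.46563123e-03  1.10167175e-02 -1.18857730e+01]
```

View pics/w4c.png

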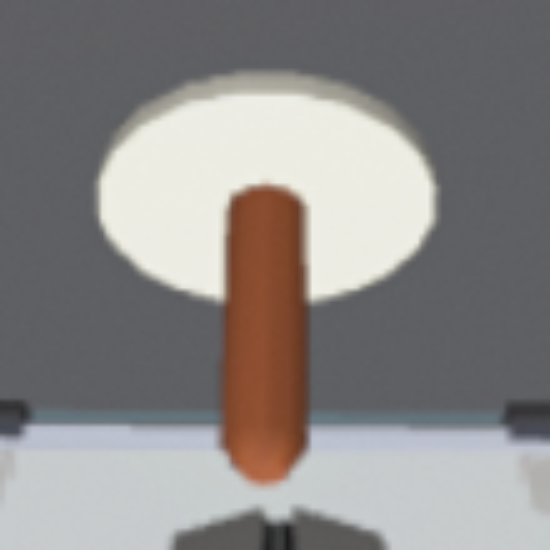

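Call:
play_rows(
  steps=[
    {"xyz":[0,0,0.3],"turn":[0,0,0]},
    {"xyz":[0,0,0.7],"turn":[0,0,0]},
    {"xyz":[0,0,0.9],"turn":[0,0,0]},
    {"xyz":[0,0,0.9],"turn":[0,0,0]},
    {"xyz":[-0.06,-0.25,0.9],"turn":[0,0,-0.91]},
    {"xyz":[-0.12,-0.55,0.6],"turn":[0,0,-0.91]},
    {"xyz":[-0.12,-0.55,0],"turn":[0,0,-0.91]},
    {"xyz":[-0.12,-0.55,0],"turn":[0,0,-0.91]},
    {"xyz":[-0.12,-0.55,0],"turn":[0,0,-0.91]},
    {"xyz":[-0.12,-0.55,0],"turn":[0,0,-0.91]},
    {"xyz":[-0.12,-0.55,0],"turn":[0,0,-0.91]},
    {"xyz":[-0.12,-0.55,0],"turn":[0,0,-0.91]},
    {"xyz":[-0.12,-0.55,0],"turn":[0,0,-0.91]},
    {"xyz":[-0.12,-0.55,0],"turn":[0,0,-0.91]},
    {"xyz":[-0.12,-0.55,0],"turn":[0,0,-0.91]},
    {"xyz":[-0.12,-0.55,0],"turn":[0,0,-0.91]},
    {"xyz":[-0.12,-0.55,0],"turn":[0,0,-0.96]},
    {"xyz":[-0.09,-0.32,0],"turn":[0,0,0]},
    {"xyz":[0,0,0],"turn":[0,0,0]},
    {"xyz":[0,0,0],"turn":[0,0,0]},
  ],
)

```text
time: 10.23
eef_pos: [0.5583, 0.0118, 0.1791]
tool_rot: [-0.084, 1.567, 0.085]
ft_force: [-0.1, 0.4, -3.0]
opening: 0.0641
```

```bash
python3 st.py 9 wrist side top
```

```text
10.23 pos [0.5583 0.0118 0.1791] X [ 0.002  0.001 -1.   ] Z [0.994 0.108 0.002] j [-0.54  0.28  0.49  1.92 -0.16  0.97  0.13] F [-0.1  0.4 -3. ] op 0.0641
```

View pics/wrist9.png

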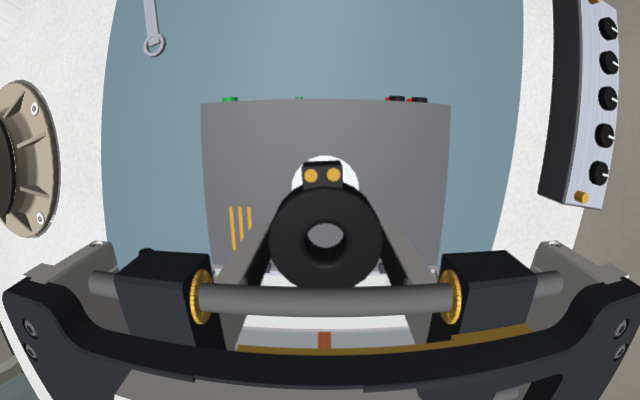

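View pics/side9.png

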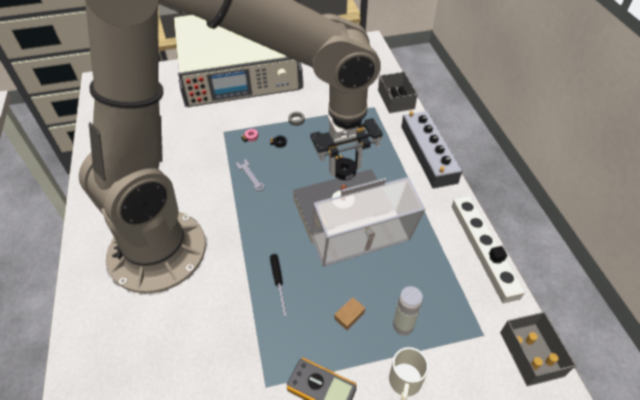

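```bash
python3 - <<'E'
from cell import r
from h import *
s=r.sense(); w=r.camera_model('wrist'); mt=r.camera_model('top'); ms=r.camera_model('side')
im=cv2.imread('pics/wrist9.png')
b=im[145:215,280:370].astype(int); k=(b.min(2)>190)
pts=[]
for i in range(b.shape[0]):
    xs=np.nonzero(k[i])[0]
    if len(xs)>1: pts+= [fish_plane(w,s,xs[0]+280,i+145,.056)[:2],fish_plane(w,s,xs[-1]+280,i+145,.056)[:2]] if i<40 else []
pts=np.array(pts); 
from scipy.optimize import least_squares
f=least_squares(lambda p:np.hypot(pts[:,0]-p[0],pts[:,1]-p[1])-.034,[.558,.013],loss='soft_l1',f_scale=.0005)
print('disc centre',f.x,'res',np.abs(f.fun).mean(),len(pts))
g=least_squares(lambda p:np.hypot(pts[:,0]-p[0],pts[:,1]-p[1])-p[2],[.558,.013,.034],loss='soft_l1',f_scale=.0005);print(g.x)
si=cv2.imread('pics/side9.png');cv2.imwrite('pics/s9c.png',cv2.resize(si[110:250,280:430],None,fx=4,fy=4,interpolation=cv2.INTER_CUBIC))
cv2.imwrite('pics/w9c.png',cv2.resize(im[140:300,250:400],None,fx=3.7,fy=3.7,interpolation=cv2.INTER_CUBIC))
for m,n in((mt,'top'),(ms,'side')): print(n,proj(m,[.5581,.0138,.116]),proj(m,[.5581,.0138,.172]),proj(m,[.5581,.0138,.056]))
E
```

```text
disc centre [0.55837732 0.01546901] res 0.0005443110133986112 58
[0.55814708 0.01715862 0.03289926]
top [300.84588122 165.60725017] [299.91513659 159.60703662] [301.75748754 171.48408516]
side [342.90651007 186.0516084 ] [343.48844622 172.77130309] [342.32105493 199.41222024]
```

View pics/s9c.png

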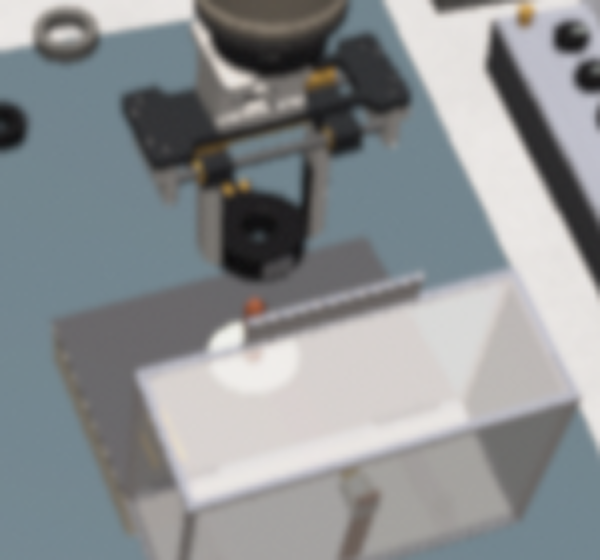

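View pics/w9c.png

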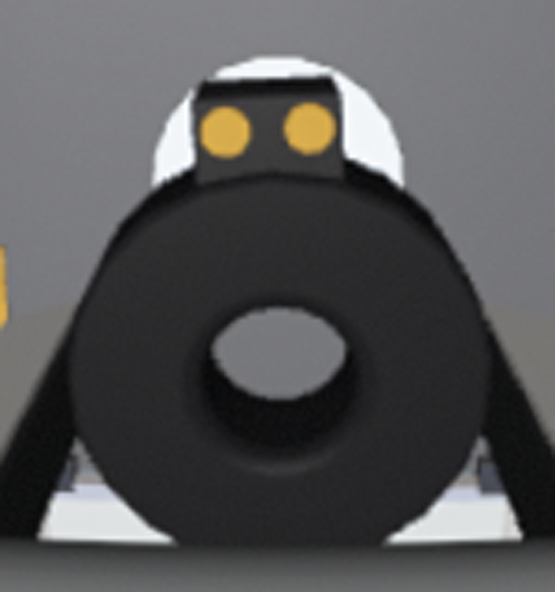

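Call:
play_rows(
  steps=[
    {"xyz":[0,0.035,-0.31],"turn":[0,0,0]},
    {"xyz":[0,0,-0.31],"turn":[0,0,0]},
    {"xyz":[0,0,-0.31],"turn":[0,0,0]},
    {"xyz":[0,0,-0.31],"turn":[0,0,0]},
    {"xyz":[0,0,-0.1],"turn":[0,0,0]},
    {"xyz":[0,0,-0.1],"turn":[0,0,0]},
    {"xyz":[0,0,-0.1],"turn":[0,0,0]},
    {"xyz":[0,0,0],"turn":[0,0,0]},
  ],
)

```text
time: 11.05
eef_pos: [0.5583, 0.0132, 0.1167]
tool_rot: [-0.083, 1.568, 0.083]
ft_force: [0.4, -0.6, -2.5]
opening: 0.0644
```

```bash
python3 st.py 10 side wrist; python3 -c "
import cv2
si=cv2.imread('pics/side10.png');a=cv2.resize(si[120:220,300:400],None,fx=4,fy=4,interpolation=cv2.INTER_CUBIC)
w=cv2.resize(cv2.imread('pics/wrist10.png')[140:300,270:380],(275,400));cv2.imwrite('pics/c10.png',cv2.hconcat([a,w]))"
```

```text
11.05 pos [0.5583 0.0132 0.1167] X [ 0.001  0.    -1.   ] Z [0.994 0.105 0.001] j [-0.51  0.36  0.46  1.98 -0.21  0.85  0.17] F [ 0.4 -0.6 -2.5] op 0.0644
```

View pics/c10.png

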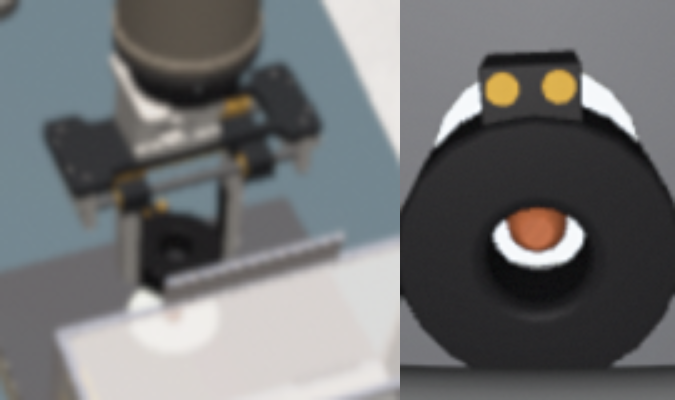

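Call:
play_rows(
  steps=[
    {"xyz":[0,0,-0.12],"turn":[0,0,0]},
    {"xyz":[0,0,-0.12],"turn":[0,0,0]},
    {"xyz":[0,0,-0.12],"turn":[0,0,0]},
    {"xyz":[0,0,-0.12],"turn":[0,0,0]},
    {"xyz":[0,0,-0.12],"turn":[0,0,0]},
    {"xyz":[0,0,-0.12],"turn":[0,0,0]},
    {"xyz":[0,0,-0.12],"turn":[0,0,0]},
    {"xyz":[0,0,-0.12],"turn":[0,0,0]},
    {"xyz":[0,0,-0.12],"turn":[0,0,0]},
    {"xyz":[0,0,-0.12],"turn":[0,0,0]},
    {"xyz":[0,0,0],"turn":[0,0,0]},
  ],
)

```text
time: 12.07
eef_pos: [0.5578, 0.013, 0.0681]
tool_rot: [-0.083, 1.569, 0.083]
ft_force: [-0.6, 0.7, -2.9]
opening: 0.0642
```

Call:
play_rows(
  steps=[
    {"xyz":[0,0,-0.05],"turn":[0,0,0]},
    {"xyz":[0,0,-0.05],"turn":[0,0,0]},
    {"xyz":[0,0,-0.03],"turn":[0,0,0]},
    {"xyz":[0,0,0],"turn":[0,0,0]},
  ],
)

```text
time: 12.4
eef_pos: [0.5583, 0.0131, 0.0637]
tool_rot: [-0.083, 1.568, 0.083]
ft_force: [0.1, -0.9, -2.8]
opening: 0.064
```

Call:
play_rows(
  steps=[
    {"xyz":[0,0,-0.03],"turn":[0,0,0]},
    {"xyz":[0,0,-0.02],"turn":[0,0,0]},
    {"xyz":[0,0,0],"turn":[0,0,0]},
  ],
)

```text
time: 12.65
eef_pos: [0.5585, 0.0131, 0.0628]
tool_rot: [-0.082, 1.567, 0.083]
ft_force: [-5.0, -0.1, 15.1]
opening: 0.0644
```

Call:
play_rows(
  steps=[
    {"xyz":[0,0,0.03],"turn":[0,0,0]},
    {"xyz":[0,0,0],"turn":[0,0,0]},
    {"xyz":[0,0,0],"turn":[0,0,0]},
    {"xyz":[0,0,0],"turn":[0,0,0]},
    {"xyz":[0,0,0],"turn":[0,0,0]},
    {"xyz":[0,0,0.3],"turn":[0,0,0]},
    {"xyz":[0,0,0.6],"turn":[0,0,0]},
    {"xyz":[0,0,0.9],"turn":[0,0,0]},
    {"xyz":[0,0,0.9],"turn":[0,0,0]},
    {"xyz":[0,0,0],"turn":[0,0,0]},
  ],
  grip=0,
)

```text
time: 13.48
eef_pos: [0.5613, 0.0127, 0.178]
tool_rot: [-0.081, 1.56, 0.083]
ft_force: [1.5, 1.0, 0.8]
opening: 0.0945
```

```bash
python3 st.py 11 wrist side
```

```text
13.48 pos [0.5613 0.0127 0.178 ] X [ 0.009  0.002 -1.   ] Z [0.995 0.104 0.01 ] j [-0.55  0.28  0.49  1.92 -0.16  0.96  0.13] F [1.5 1.  0.8] op 0.0945
```

View pics/wrist11.png

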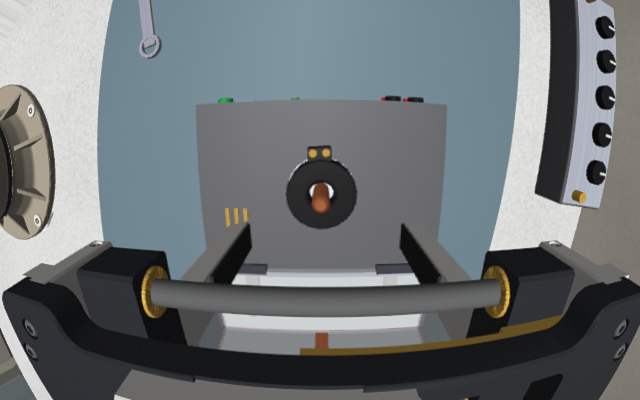

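View pics/side11.png

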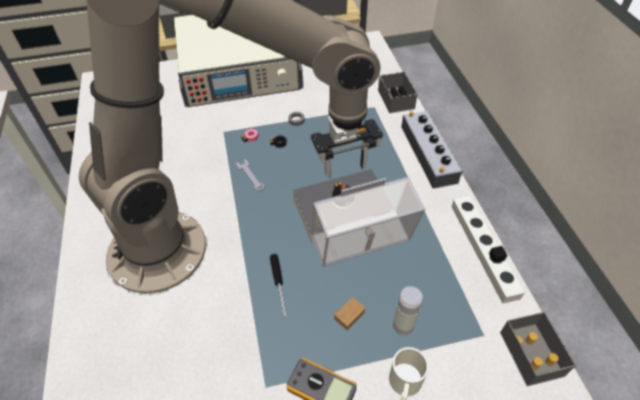

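Call:
play_rows(
  steps=[
    {"xyz":[-0.26,0.65,0],"turn":[0,0,0.91]},
    {"xyz":[-0.26,0.65,0],"turn":[0,0,0.91]},
    {"xyz":[-0.26,0.65,0],"turn":[0,0,0.91]},
    {"xyz":[-0.26,0.65,0],"turn":[0,0,0.91]},
    {"xyz":[-0.26,0.65,0],"turn":[0,0,0.91]},
    {"xyz":[-0.26,0.65,0],"turn":[0,0,0.91]},
    {"xyz":[-0.26,0.65,0],"turn":[0,0,0.91]},
    {"xyz":[-0.26,0.65,0],"turn":[0,0,0.91]},
    {"xyz":[-0.26,0.65,-0.1],"turn":[0,0,0.91]},
    {"xyz":[-0.26,0.65,-0.2],"turn":[0,0,0.91]},
    {"xyz":[-0.26,0.65,-0.2],"turn":[0,0,0.91]},
    {"xyz":[-0.26,0.65,-0.2],"turn":[0,0,0.91]},
    {"xyz":[-0.2,0.6,0],"turn":[0,0,0.95]},
    {"xyz":[0,0,0],"turn":[0,0,0]},
    {"xyz":[0,0,0],"turn":[0,0,0]},
  ],
)

```text
time: 14.83
eef_pos: [0.4245, 0.3496, 0.1421]
tool_rot: [-1.003, 1.328, 1.004]
ft_force: [0.2, -0.3, -0.4]
opening: 0.094
```

```bash
python3 st.py 12 wrist
```

```text
14.83 pos [0.4245 0.3496 0.1421] X [-0.001  0.    -1.   ] Z [ 0.273  0.962 -0.   ] j [-0.9   0.29  0.11  1.96 -0.04  0.9   0.53] F [ 0.2 -0.3 -0.4] op 0.094
```

View pics/wrist12.png

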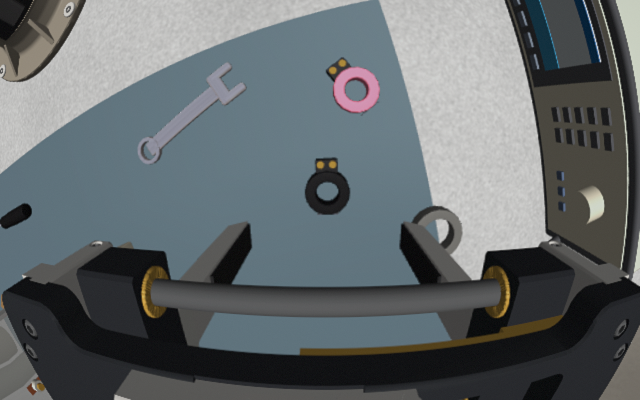

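```bash
python3 - <<'E'
from cell import r
from h import *
s=r.sense(); w=r.camera_model('wrist')
im=cv2.imread('pics/wrist12.png'); x0,y0=295,145
k=(im[y0:225,x0:360].max(2)<75).astype(np.uint8)
cs,h=cv2.findContours(k,cv2.RETR_CCOMP,cv2.CHAIN_APPROX_NONE)
for c,hh in zip(cs,h[0]):
    if cv2.contourArea(c)>30:
        M=cv2.moments(c); u,v=M['m10']/M['m00']+x0,M['m01']/M['m00']+y0; b=cv2.boundingRect(c)
        print(cv2.contourArea(c),hh[3],u.__round__(1),v.__round__(1),b, [fish_plane(w,s,u,v,z)[:2].round(4) for z in(.02,.01)])
print(fish_plane(w,s,327.5,192.5,.02))
E
```

```text
1733.5 -1 327.1 188.8 (10, 13, 45, 57) [array([0.4227, 0.3518]), array([0.4248, 0.3512])]
339.5 0 326.9 190.7 (21, 36, 23, 21) [array([0.4245, 0.351 ]), array([0.4267, 0.3505])]
69.0 0 332.3 164.0 (32, 14, 11, 11) [array([0.4002, 0.3634]), array([0.4015, 0.3633])]
[0.42641527 0.35108427 0.02      ]
```

Call:
play_rows(
  steps=[
    {"xyz":[0.08,0.02,-0.5],"turn":[0,0,0]},
    {"xyz":[0,0,-0.6],"turn":[0,0,0]},
    {"xyz":[0,0,-0.6],"turn":[0,0,0]},
    {"xyz":[0,0,-0.6],"turn":[0,0,0]},
    {"xyz":[0,0,-0.4],"turn":[0,0,0]},
    {"xyz":[0,0,-0.3],"turn":[0,0,0]},
    {"xyz":[0,0,-0.1],"turn":[0,0,0]},
    {"xyz":[0,0,0],"turn":[0,0,0]},
  ],
)

```text
time: 15.55
eef_pos: [0.4288, 0.3489, 0.0185]
tool_rot: [-1.0, 1.329, 1.001]
ft_force: [-0.7, 0.4, 0.5]
opening: 0.0937
```

```bash
python3 st.py 13 wrist;python3 - <<'E'
from cell import r
from h import *
s=r.sense(); w=r.camera_model('wrist')
im=cv2.imread('pics/wrist13.png');cv2.imwrite('pics/w13c.png',cv2.resize(im[170:300,255:400],None,fx=4,fy=4))
for v in(240,245,250): print(v,fish_plane(w,s,326,v,.02))
E
```

```text
15.55 pos [0.4288 0.3489 0.0185] X [-0.  0. -1.] Z [0.276 0.961 0.   ] j [-0.87  0.47  0.09  2.03 -0.07  0.64  0.56] F [-0.7  0.4  0.5] op 0.0937
240 [0.43162053 0.34976486 0.02      ]
245 [0.43483368 0.34884653 0.02      ]
250 [0.43809031 0.34791587 0.02      ]
```

View pics/w13c.png

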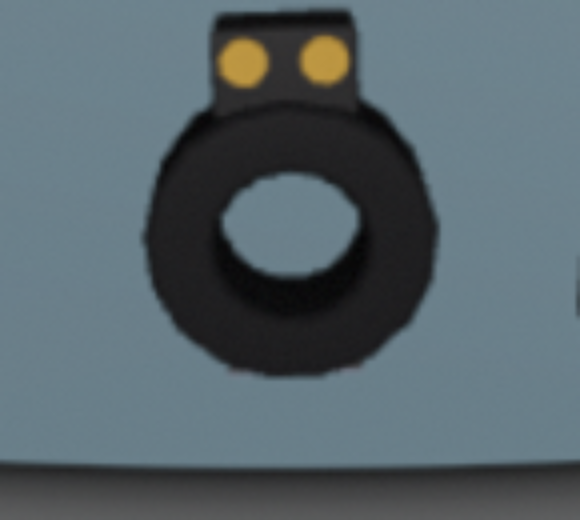

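Call:
play_rows(
  steps=[
    {"xyz":[-0.08,0.05,-0.1],"turn":[0,0,0]},
    {"xyz":[0,0,-0.2],"turn":[0,0,0]},
    {"xyz":[0,0,0],"turn":[0,0,0]},
  ],
)

```text
time: 15.85
eef_pos: [0.425, 0.3519, 0.0064]
tool_rot: [-1.001, 1.327, 1.003]
ft_force: [-0.5, 0.2, 1.3]
opening: 0.0937
```

Call:
play_rows(
  steps=[
    {"xyz":[0,0,0],"turn":[0,0,0]},
    {"xyz":[0,0,0],"turn":[0,0,0]},
    {"xyz":[0,0,0],"turn":[0,0,0]},
    {"xyz":[0,0,0],"turn":[0,0,0]},
    {"xyz":[0,0,0],"turn":[0,0,0]},
    {"xyz":[0,0,0],"turn":[0,0,0]},
    {"xyz":[0,0,0],"turn":[0,0,0]},
    {"xyz":[0,0,0],"turn":[0,0,0]},
  ],
  grip=1,
  force=25,
)

```text
time: 16.52
eef_pos: [0.4256, 0.3518, 0.0071]
tool_rot: [-1.001, 1.327, 1.002]
ft_force: [0.2, -0.3, 0.5]
opening: 0.0438
```

```bash
python3 st.py 14 wrist;python3 - <<'E'
from cell import r
from h import *
s=r.sense(); w=r.camera_model('wrist')
im=cv2.imread('pics/wrist14.png');cv2.imwrite('pics/w14c.png',cv2.resize(im[170:300,255:400],None,fx=4,fy=4))
for v in(240,245,250): print(v,fish_plane(w,s,325.5,v,.02))
print(fish_proj(w,s,[s['eef_pos'][0],s['eef_pos'][1],.02]))
E
```

```text
16.52 pos [0.4256 0.3518 0.0071] X [ 0.     0.001 -1.   ] Z [0.275 0.961 0.001] j [-0.88  0.49  0.09  2.04 -0.07  0.62  0.55] F [ 0.2 -0.3  0.5] op 0.0438
240 [0.42320008 0.35318554 0.02      ]
245 [0.42619118 0.35233253 0.02      ]
250 [0.42922273 0.35146802 0.02      ]
[324.3013534  244.16569242]
```

View pics/w14c.png

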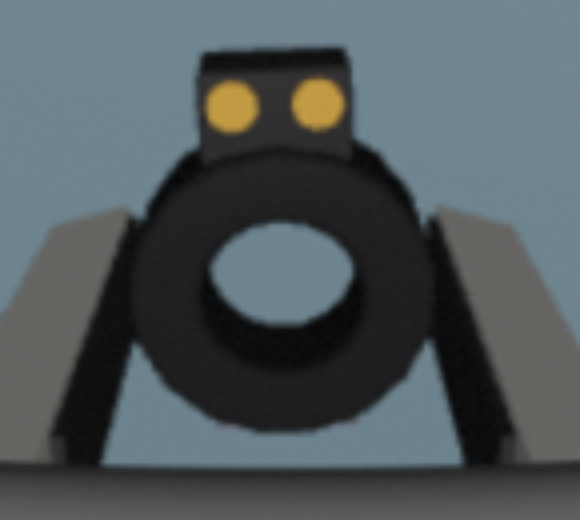

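Call:
play_rows(
  steps=[
    {"xyz":[0,0,0.3],"turn":[0,0,0]},
    {"xyz":[0,0,0.7],"turn":[0,0,0]},
    {"xyz":[0,0,0.9],"turn":[0,0,0]},
    {"xyz":[0,0,0.9],"turn":[0,0,0]},
    {"xyz":[0.12,-0.3,0.9],"turn":[0,0,-0.91]},
    {"xyz":[0.26,-0.65,0.6],"turn":[0,0,-0.91]},
    {"xyz":[0.26,-0.65,0],"turn":[0,0,-0.91]},
    {"xyz":[0.26,-0.65,0],"turn":[0,0,-0.91]},
    {"xyz":[0.26,-0.65,0],"turn":[0,0,-0.91]},
    {"xyz":[0.26,-0.65,0],"turn":[0,0,-0.91]},
    {"xyz":[0.26,-0.65,0],"turn":[0,0,-0.91]},
    {"xyz":[0.26,-0.65,0],"turn":[0,0,-0.91]},
    {"xyz":[0.26,-0.65,0],"turn":[0,0,-0.91]},
    {"xyz":[0.26,-0.65,0],"turn":[0,0,-0.91]},
    {"xyz":[0.26,-0.65,0],"turn":[0,0,-0.91]},
    {"xyz":[0.26,-0.65,0],"turn":[0,0,-0.91]},
    {"xyz":[0.26,-0.65,0],"turn":[0,0,-0.96]},
    {"xyz":[0.08,-0.33,0],"turn":[0,0,0]},
    {"xyz":[0,0,0],"turn":[0,0,0]},
    {"xyz":[0,0,0],"turn":[0,0,0]},
  ],
)

```text
time: 18.23
eef_pos: [0.5582, 0.0142, 0.1796]
tool_rot: [-0.081, 1.568, 0.082]
ft_force: [0.8, 0.4, -1.6]
opening: 0.0432
```

```bash
python3 st.py 15 wrist side
```

```text
18.23 pos [0.5582 0.0142 0.1796] X [ 0.001  0.001 -1.   ] Z [0.995 0.103 0.001] j [-0.55  0.28  0.5   1.92 -0.16  0.98  0.12] F [ 0.8  0.4 -1.6] op 0.0432
```

View pics/wrist15.png

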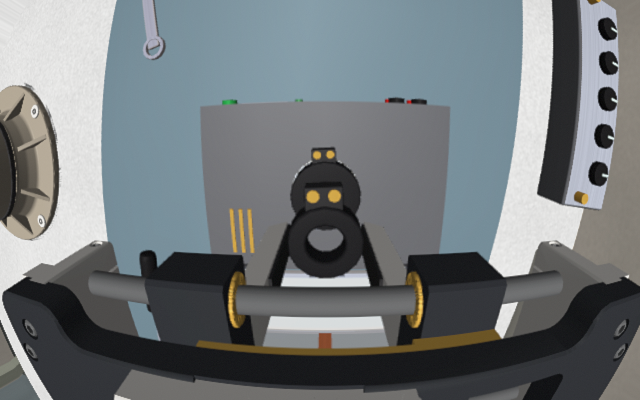

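Held level and aligned (small ring at 325,243; large one behind at 325,195). Down to just over the bar's top and look through the bore.

Call:
play_rows(
  steps=[
    {"xyz":[0,0,-0.31],"turn":[0,0,0]},
    {"xyz":[0,0,-0.31],"turn":[0,0,0]},
    {"xyz":[0,0,-0.31],"turn":[0,0,0]},
    {"xyz":[0,0,-0.31],"turn":[0,0,0]},
    {"xyz":[0,0,-0.1],"turn":[0,0,0]},
    {"xyz":[0,0,-0.1],"turn":[0,0,0]},
    {"xyz":[0,0,-0.1],"turn":[0,0,0]},
    {"xyz":[0,0,0],"turn":[0,0,0]},
  ],
)

```text
time: 19.0
eef_pos: [0.5582, 0.0148, 0.1172]
tool_rot: [-0.082, 1.568, 0.082]
ft_force: [-0.4, 0.2, -1.8]
opening: 0.0437
```

```bash
python3 st.py 16 wrist; python3 -c "
import cv2
cv2.imwrite('pics/c16.png',cv2.resize(cv2.imread('pics/wrist16.png')[140:300,270:380],None,fx=3.7,fy=3.7))"
```

```text
19.0 pos [0.5582 0.0148 0.1172] X [ 0.001  0.    -1.   ] Z [0.995 0.105 0.001] j [-0.52  0.36  0.47  1.98 -0.22  0.85  0.17] F [-0.4  0.2 -1.8] op 0.0437
```

View pics/c16.png

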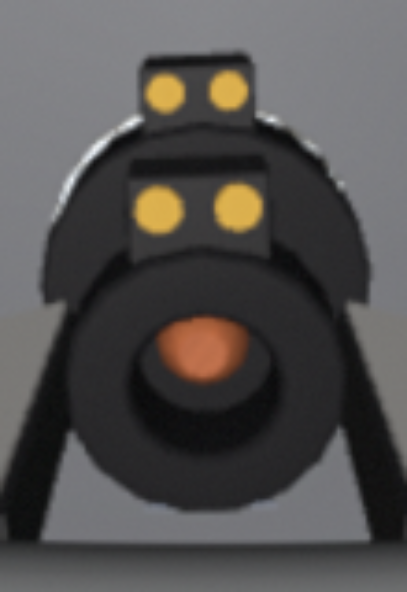

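Call:
play_rows(
  steps=[
    {"xyz":[0,0.02,-0.1],"turn":[0,0,0]},
    {"xyz":[0,0,-0.1],"turn":[0,0,0]},
    {"xyz":[0,0,-0.1],"turn":[0,0,0]},
    {"xyz":[0,0,-0.1],"turn":[0,0,0]},
    {"xyz":[0,0,-0.1],"turn":[0,0,0]},
    {"xyz":[0,0,-0.08],"turn":[0,0,0]},
    {"xyz":[0,0,-0.04],"turn":[0,0,0]},
    {"xyz":[0,0,0],"turn":[0,0,0]},
  ],
)

```text
time: 19.72
eef_pos: [0.5581, 0.0154, 0.0922]
tool_rot: [-0.082, 1.569, 0.082]
ft_force: [-1.0, 0.5, -0.9]
opening: 0.0438
```

Call:
play_rows(
  steps=[
    {"xyz":[0,0,-0.04],"turn":[0,0,0]},
    {"xyz":[0,0,-0.03],"turn":[0,0,0]},
    {"xyz":[0,0,0],"turn":[0,0,0]},
  ],
)

```text
time: 19.97
eef_pos: [0.5583, 0.0155, 0.0898]
tool_rot: [-0.082, 1.568, 0.082]
ft_force: [-0.8, 0.2, -1.3]
opening: 0.0433
```

Call:
play_rows(
  steps=[
    {"xyz":[0,0,-0.03],"turn":[0,0,0]},
    {"xyz":[0,0,-0.02],"turn":[0,0,0]},
    {"xyz":[0,0,0],"turn":[0,0,0]},
  ],
)

```text
time: 20.22
eef_pos: [0.5585, 0.0154, 0.0889]
tool_rot: [-0.081, 1.567, 0.082]
ft_force: [-7.8, -0.2, 19.8]
opening: 0.044
```

Call:
play_rows(
  steps=[
    {"xyz":[0,0,0.04],"turn":[0,0,0]},
    {"xyz":[0,0,0],"turn":[0,0,0]},
    {"xyz":[0,0,0],"turn":[0,0,0]},
    {"xyz":[0,0,0],"turn":[0,0,0]},
    {"xyz":[0,0,0],"turn":[0,0,0]},
    {"xyz":[0,0,0.3],"turn":[0,0,0]},
    {"xyz":[0,0,0.6],"turn":[0,0,0]},
    {"xyz":[0,0,0.8],"turn":[0,0,0]},
    {"xyz":[0,0,0.6],"turn":[0,0,0]},
    {"xyz":[0,0,0],"turn":[0,0,0]},
    {"xyz":[0,0,0],"turn":[0,0,0]},
  ],
  grip=0,
)

```text
time: 21.13
eef_pos: [0.5591, 0.0156, 0.1833]
tool_rot: [-0.081, 1.565, 0.083]
ft_force: [-0.6, -1.4, -0.1]
opening: 0.0938
```

```bash
python3 st.py 17 wrist side top; python3 -c "
import cv2
a=cv2.resize(cv2.imread('pics/wrist17.png')[130:280,250:400],(390,390))
b=cv2.resize(cv2.imread('pics/side17.png')[150:280,290:440],(400,347));b=cv2.copyMakeBorder(b,0,43,0,0,0)
cv2.imwrite('pics/c17.png',cv2.hconcat([a,b]))
cv2.imwrite('pics/c17t.png',cv2.resize(cv2.imread('pics/top17.png')[90:230,250:410],None,fx=4,fy=4))"
```

```text
21.13 pos [0.5591 0.0156 0.1833] X [ 0.004  0.001 -1.   ] Z [0.995 0.104 0.004] j [-0.56  0.28  0.5   1.92 -0.16  0.98  0.12] F [-0.6 -1.4 -0.1] op 0.0938
```

View pics/c17.png

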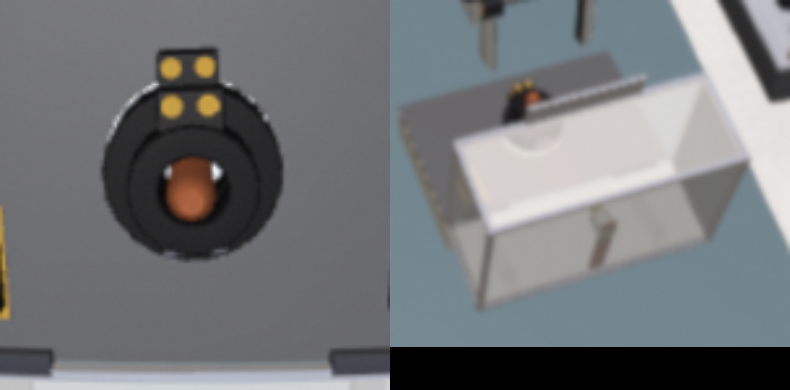

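View pics/c17t.png

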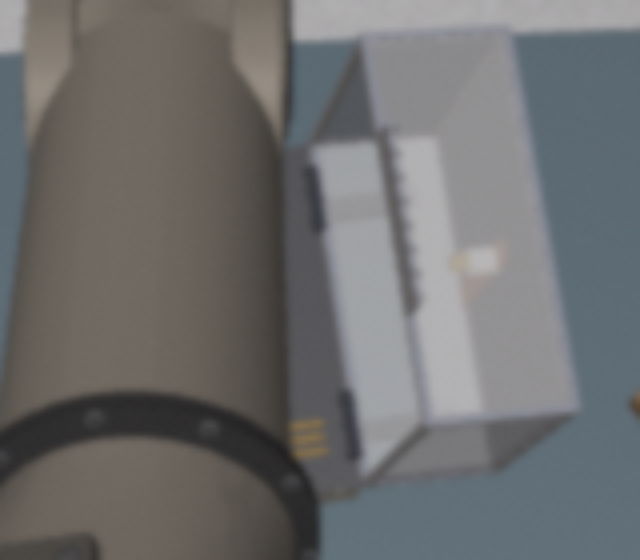

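```bash
python3 - <<'E'
from cell import r
from h import *
mt=r.camera_model('top');ms=r.camera_model('side')
H=np.array([.5674,-.075]);o=np.array([-.1045,.9945]);f=np.array([.9945,.1045])
for x,y in((385,130),(412,315),(398,222)):
    p=plane(mt,250+x/4-.375,90+y/4-.375,.258); print(p.round(4),'u',((p[:2]-H)@o).round(4),'v',((p[:2]-H)@f).round(4))
for th in(1.6,1.7,1.75):
    for v in (-.06,.06):
        q=H+o*.208*np.cos(th)+f*v; print(th,v,'side',proj(ms,[*q,.053+.208*np.sin(th)]).round(1),'top',proj(mt,[*q,.053+.208*np.sin(th)]).round(1))
E
python3 -c "
import cv2
cv2.imwrite('pics/c17s.png',cv2.resize(cv2.imread('pics/side17.png')[160:270,300:430],None,fx=5,fy=5))"
```

```text
[ 0.6235 -0.1057  0.258 ] u -0.0364 v 0.0526
[ 0.5044 -0.1159  0.258 ] u -0.034 v -0.0669
[ 0.5636 -0.1106  0.258 ] u -0.035 v -0.0075
1.6 -0.06 side [336.  180.8] top [340.8 166.9]
1.6 0.06 side [379.9 168.9] top [333.3 120.6]
1.7 -0.06 side [338.9 187. ] top [349.2 165.9]
1.7 0.06 side [383.2 175. ] top [341.6 119.7]
1.75 -0.06 side [340.4 190.4] top [353.4 165.5]
1.75 0.06 side [384.8 178.2] top [345.7 119.4]
```

View pics/c17s.png

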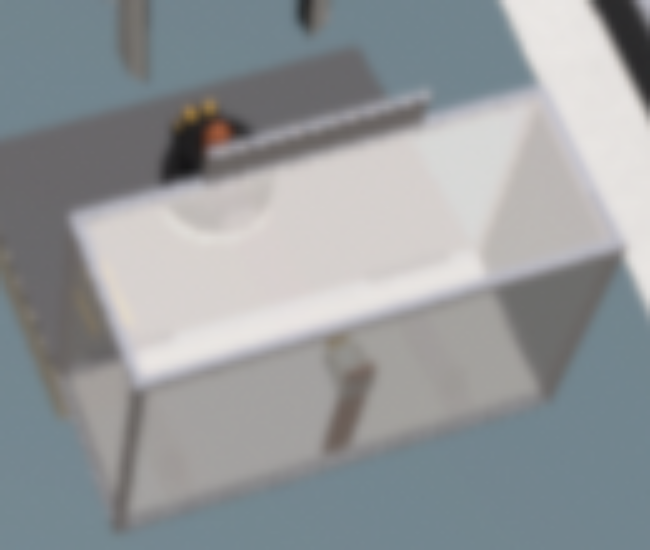

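Call:
play_rows(
  steps=[
    {"xyz":[0,0,0.85],"turn":[0,0,0]},
    {"xyz":[0,0,0.85],"turn":[0,0,0]},
    {"xyz":[0,0,0.85],"turn":[0,0,0]},
    {"xyz":[0,0,0.85],"turn":[0,0,0]},
    {"xyz":[0.07,-0.74,0],"turn":[0,0,0]},
    {"xyz":[0.07,-0.74,0],"turn":[0,0,0]},
    {"xyz":[0.07,-0.74,0],"turn":[0,0,0]},
    {"xyz":[0.07,-0.74,0],"turn":[0,0,0]},
    {"xyz":[0.07,-0.74,0],"turn":[0,0,0]},
    {"xyz":[0,0,0],"turn":[0,0,0]},
    {"xyz":[0,0,0],"turn":[0,0,0]},
  ],
  grip=1,
)

```text
time: 22.2
eef_pos: [0.5717, -0.1344, 0.3164]
tool_rot: [-0.08, 1.57, 0.079]
ft_force: [0.1, 1.2, 0.0]
opening: 0.0243
```

```bash
python3 st.py 18 wrist side
```

```text
22.2 pos [ 0.5717 -0.1344  0.3164] X [-0.001 -0.001 -1.   ] Z [ 0.995  0.101 -0.001] j [-0.39  0.22  0.62  1.69 -0.13  1.27  0.36] F [0.1 1.2 0. ] op 0.0243
```

View pics/wrist18.png

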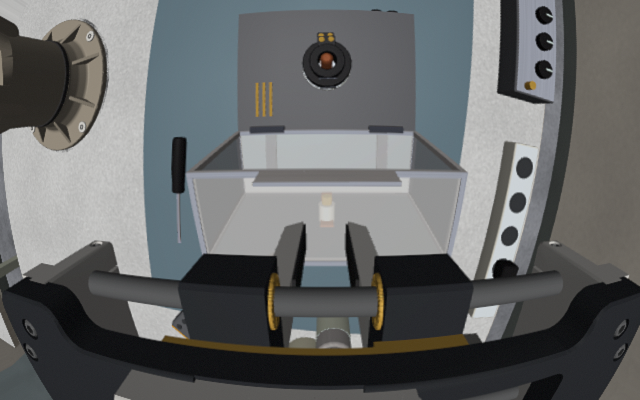

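View pics/side18.png

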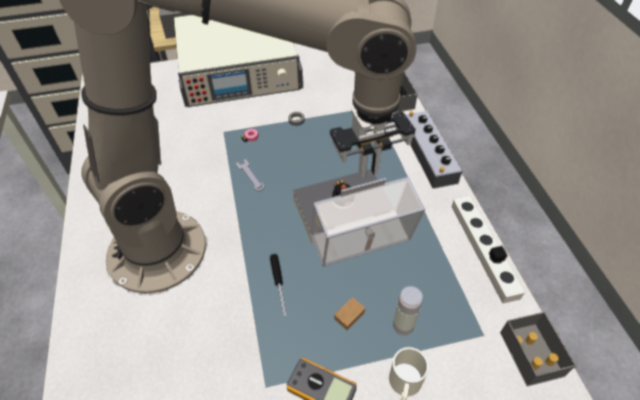

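Call:
play_rows(
  steps=[
    {"xyz":[0,0,-0.45],"turn":[0,0,0]},
    {"xyz":[0,0,-0.45],"turn":[0,0,0]},
    {"xyz":[0,0,-0.45],"turn":[0,0,0]},
    {"xyz":[0,0,-0.35],"turn":[0,0,0]},
    {"xyz":[0,0,0],"turn":[0,0,0]},
    {"xyz":[0,0,0],"turn":[0,0,0]},
  ],
)

```text
time: 22.8
eef_pos: [0.5721, -0.1315, 0.2491]
tool_rot: [-0.083, 1.569, 0.083]
ft_force: [0.6, -0.8, -0.5]
opening: 0.0003
```

```bash
python3 st.py 19 wrist; python3 - <<'E'
import numpy as np
H=np.array([.5674,-.075]); o=np.array([-.1045,.9945])
from cell import r
prev=r.sense()['eef_pos']
# contact: vertical finger, front lower corner (u=+.008 of TCP) on lip upper face at radius rc, upper face offset 4mm
for th in np.linspace(1.75,.75,17):
    rc=.196
    n=np.array([-np.sin(th),np.cos(th)]); P=np.array([rc*np.cos(th),.053+rc*np.sin(th)])+.004*n
    T=P+np.array([-.008,0]); w=np.r_[H+o*T[0],T[1]]
    print(round(th,3),w.round(4),((w-prev)/.04).round(2).tolist()); prev=w
E
```

```text
22.8 pos [ 0.5721 -0.1315  0.2491] X [-0.  0. -1.] Z [ 0.994  0.106 -0.   ] j [-0.38  0.28  0.61  1.78 -0.17  1.13  0.39] F [ 0.6 -0.8 -0.5] op 0.0003
1.75 [ 0.5723 -0.1216  0.2451] [-0.01, 0.25, -0.12]
1.688 [ 0.571  -0.1096  0.2472] [-0.03, 0.3, 0.05]
1.625 [ 0.5698 -0.0975  0.2485] [-0.03, 0.3, 0.03]
1.562 [ 0.5685 -0.0853  0.249 ] [-0.03, 0.3, 0.01]
1.5 [ 0.5672 -0.0731  0.2488] [-0.03, 0.3, -0.01]
1.438 [ 0.5659 -0.061   0.2478] [-0.03, 0.3, -0.02]
1.375 [ 0.5647 -0.0489  0.246 ] [-0.03, 0.3, -0.04]
1.312 [ 0.5634 -0.037   0.2435] [-0.03, 0.3, -0.06]
1.25 [ 0.5622 -0.0253  0.2403] [-0.03, 0.29, -0.08]
1.188 [ 0.561  -0.0137  0.2363] [-0.03, 0.29, -0.1]
1.125 [ 0.5598 -0.0025  0.2316] [-0.03, 0.28, -0.12]
1.062 [0.5586 0.0084 0.2262] [-0.03, 0.27, -0.14]
1.0 [0.5575 0.019  0.2201] [-0.03, 0.26, -0.15]
0.938 [0.5565 0.0292 0.2134] [-0.03, 0.25, -0.17]
0.875 [0.5554 0.0389 0.206 ] [-0.03, 0.24, -0.18]
0.812 [0.5545 0.0482 0.198 ] [-0.02, 0.23, -0.2]
0.75 [0.5535 0.057  0.1895] [-0.02, 0.22, -0.21]
```

View pics/wrist19.png

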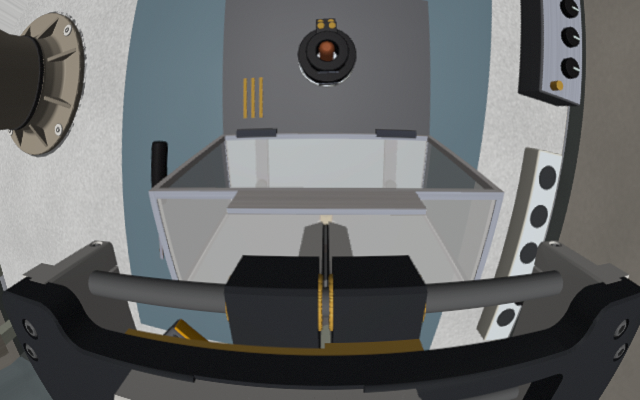

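Call:
play_rows(
  steps=[
    {"xyz":[-0.01,0.25,-0.1],"turn":[0,0,0]},
    {"xyz":[-0.03,0.3,0.05],"turn":[0,0,0]},
    {"xyz":[-0.03,0.3,0.03],"turn":[0,0,0]},
    {"xyz":[-0.03,0.3,0.01],"turn":[0,0,0]},
    {"xyz":[-0.03,0.3,-0.01],"turn":[0,0,0]},
    {"xyz":[-0.03,0.3,-0.02],"turn":[0,0,0]},
    {"xyz":[-0.03,0.3,-0.04],"turn":[0,0,0]},
    {"xyz":[-0.03,0.3,-0.06],"turn":[0,0,0]},
    {"xyz":[-0.03,0.29,-0.08],"turn":[0,0,0]},
  ],
)

```text
time: 23.6
eef_pos: [0.5623, -0.0255, 0.2407]
tool_rot: [-0.082, 1.567, 0.083]
ft_force: [0.4, -2.8, 2.3]
opening: 0.0004
```

```bash
python3 st.py 20 wrist side
```

```text
23.6 pos [ 0.5623 -0.0255  0.2407] X [ 0.002  0.001 -1.   ] Z [0.995 0.104 0.002] j [-0.54  0.23  0.56  1.85 -0.14  1.1   0.17] F [ 0.4 -2.8  2.3] op 0.0004
```

View pics/wrist20.png

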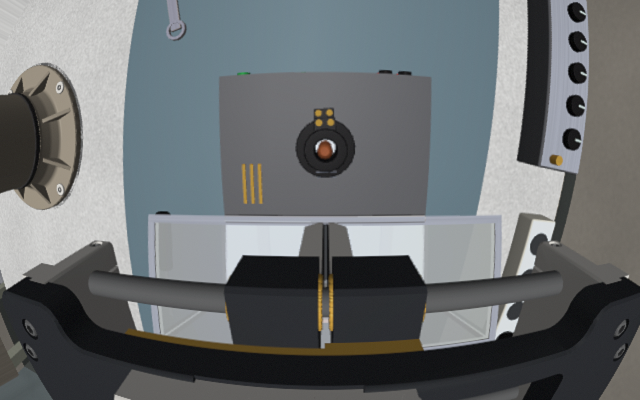

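View pics/side20.png

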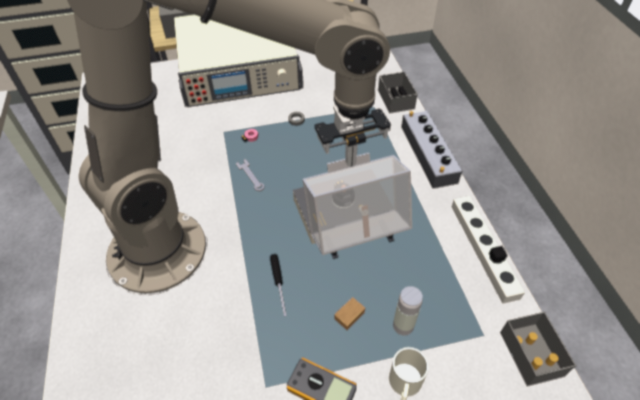

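Call:
play_rows(
  steps=[
    {"xyz":[-0.03,0.29,-0.1],"turn":[0,0,0]},
    {"xyz":[-0.03,0.28,-0.12],"turn":[0,0,0]},
    {"xyz":[-0.03,0.27,-0.14],"turn":[0,0,0]},
    {"xyz":[-0.03,0.26,-0.15],"turn":[0,0,0]},
    {"xyz":[-0.03,0.25,-0.17],"turn":[0,0,0]},
    {"xyz":[-0.03,0.24,-0.18],"turn":[0,0,0]},
    {"xyz":[-0.02,0.23,-0.2],"turn":[0,0,0]},
    {"xyz":[-0.02,0.22,-0.21],"turn":[0,0,0]},
    {"xyz":[0,0,0],"turn":[0,0,0]},
  ],
)

```text
time: 24.45
eef_pos: [0.5523, 0.0568, 0.1877]
tool_rot: [-0.084, 1.571, 0.084]
ft_force: [-0.6, 0.0, -0.3]
opening: 0.0007
```

```bash
python3 st.py 21 side
```

```text
24.45 pos [0.5523 0.0568 0.1877] X [-0.001 -0.    -1.   ] Z [ 0.994  0.106 -0.001] j [-0.64  0.27  0.51  1.92 -0.15  0.99  0.04] F [-0.6  0.  -0.3] op 0.0007
```

View pics/side21.png

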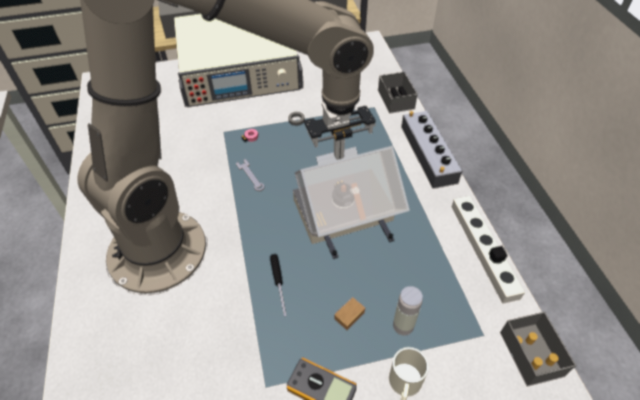

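Hood is below balance and free of the finger; retreat upward/outward while it sinks.

Call:
play_rows(
  steps=[
    {"xyz":[0,0,0.6],"turn":[0,0,0]},
    {"xyz":[0,0.3,0.6],"turn":[0,0,0]},
    {"xyz":[0,0.6,0.3],"turn":[0,0,0]},
    {"xyz":[0,0.7,0],"turn":[0,0,0]},
    {"xyz":[0,0.7,0],"turn":[0,0,0]},
    {"xyz":[0,0.7,0],"turn":[0,0,0]},
    {"xyz":[0,0,0],"turn":[0,0,0]},
    {"xyz":[0,0,0],"turn":[0,0,0]},
    {"xyz":[0,0,0],"turn":[0,0,0]},
    {"xyz":[0,0,0],"turn":[0,0,0]},
    {"xyz":[0,0,0],"turn":[0,0,0]},
    {"xyz":[0,0,0],"turn":[0,0,0]},
    {"xyz":[0,0,0],"turn":[0,0,0]},
    {"xyz":[0,0,0],"turn":[0,0,0]},
    {"xyz":[0,0,0],"turn":[0,0,0]},
    {"xyz":[0,0,0],"turn":[0,0,0]},
    {"xyz":[0,0,0],"turn":[0,0,0]},
    {"xyz":[0,0,0],"turn":[0,0,0]},
    {"xyz":[0,0,0],"turn":[0,0,0]},
    {"xyz":[0,0,0],"turn":[0,0,0]},
  ],
)

```text
time: 26.17
eef_pos: [0.5535, 0.1747, 0.2498]
tool_rot: [-0.082, 1.568, 0.082]
ft_force: [0.5, -0.5, 0.6]
opening: 0.0004
```

Call:
play_rows(
  steps=[
    {"xyz":[0,0,0],"turn":[0,0,0]},
    {"xyz":[0,0,0],"turn":[0,0,0]},
    {"xyz":[0,0,0],"turn":[0,0,0]},
    {"xyz":[0,0,0],"turn":[0,0,0]},
    {"xyz":[0,0,0],"turn":[0,0,0]},
    {"xyz":[0,0,0],"turn":[0,0,0]},
    {"xyz":[0,0,0],"turn":[0,0,0]},
    {"xyz":[0,0,0],"turn":[0,0,0]},
    {"xyz":[0,0,0],"turn":[0,0,0]},
    {"xyz":[0,0,0],"turn":[0,0,0]},
    {"xyz":[0,0,0],"turn":[0,0,0]},
    {"xyz":[0,0,0],"turn":[0,0,0]},
  ],
)

```text
time: 27.17
eef_pos: [0.5535, 0.1746, 0.2499]
tool_rot: [-0.082, 1.568, 0.082]
ft_force: [-0.3, 0.6, 0.6]
opening: 0.0004
```

```bash
python3 st.py 22 side top wrist; python3 -c "
import cv2
a=cv2.resize(cv2.imread('pics/side22.png')[130:260,270:420],(400,347));b=cv2.resize(cv2.imread('pics/top22.png')[95:235,245:395],(372,347))
cv2.imwrite('pics/c22.png',cv2.hconcat([a,b]))"
```

```text
27.17 pos [0.5535 0.1746 0.2499] X [ 0.001  0.    -1.   ] Z [0.995 0.104 0.001] j [-0.8   0.25  0.46  1.79 -0.12  1.13 -0.19] F [-0.3  0.6  0.6] op 0.0004
```

View pics/c22.png

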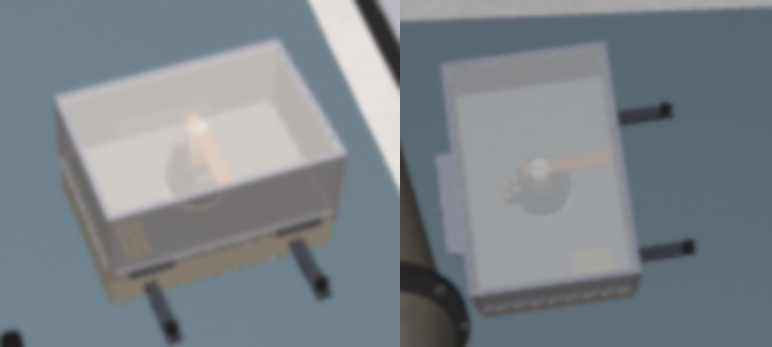

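View pics/wrist22.png

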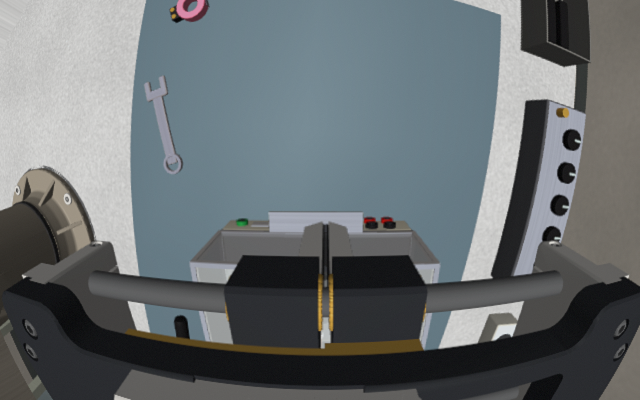

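Call:
play_rows(
  steps=[
    {"xyz":[0,0.3,0.3],"turn":[0,0,0]},
    {"xyz":[0,0,0],"turn":[0,0,0]},
    {"xyz":[0,0,0],"turn":[0,0,0]},
    {"xyz":[0,0,0],"turn":[0,0,0]},
    {"xyz":[0,0,0],"turn":[0,0,0]},
    {"xyz":[0,0,0],"turn":[0,0,0]},
    {"xyz":[0,0,0],"turn":[0,0,0]},
    {"xyz":[0,0,0],"turn":[0,0,0]},
  ],
)

```text
time: 27.98
eef_pos: [0.5535, 0.1864, 0.2617]
tool_rot: [-0.082, 1.568, 0.082]
ft_force: [-0.1, -0.0, -0.0]
opening: 0.0004
```

```bash
python3 st.py 23 side top; python3 - <<'E'
import cv2,numpy as np
for n,(x0,y0,x1,y1) in (('side',(265,140,410,250)),('top',(262,95,365,225))):
    a=cv2.imread(f'pics/{n}0.png')[y0:y1,x0:x1];b=cv2.imread(f'pics/{n}23.png')[y0:y1,x0:x1]
    g=lambda i:np.float32(cv2.cvtColor(i,cv2.COLOR_BGR2GRAY))
    # whole-shift estimate on the hood's front top edge and the lip
    d=np.abs(g(a)-g(b)); print(n,'mean diff',d.mean().round(2)); 
    cv2.imwrite(f'pics/d_{n}.png',cv2.resize(np.hstack([np.uint8(np.clip(d*4,0,255)),cv2.cvtColor(b,cv2.COLOR_BGR2GRAY)]),None,fx=2.7,fy=2.7))
E
```

```text
27.98 pos [0.5535 0.1864 0.2617] X [ 0.001  0.    -1.   ] Z [0.995 0.104 0.001] j [-0.81  0.24  0.46  1.77 -0.12  1.15 -0.22] F [-0.1 -0.  -0. ] op 0.0004
side mean diff 6.36
top mean diff 7.41
```

View pics/d_side.png

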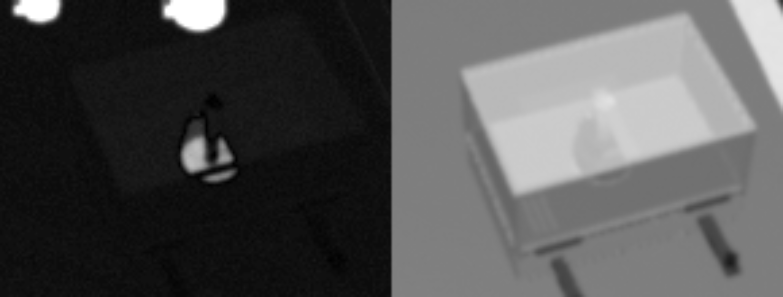

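View pics/d_top.png

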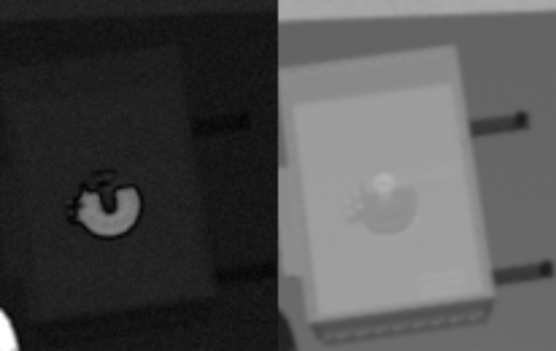

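The difference pictures show no edge shift of the hood against the start (only the loaded rings and the emptied bench spots differ): it is fully closed. Handing in.

```bash
python3 -c "
from cell import r
print(r.finish_job())"
```

```text
the job is handed in; nothing more can be done
None
```

The fixture is loaded and its hood closed, and the job was handed in at about 28 s of the 72 s allowed; no verdict was reported.

- **Hood open:** I lifted it at the lip until it tipped back onto its stop by itself. The lip's position in the pictures matched 1.75 rad.
- **Transformers:** I lowered the larger one, then the smaller one, down the bar until contact, about 15 N and 20 N, and then released each. The wrist picture showed both flat and concentric on the bar. I did not re-measure their heights after release.
- **Hood closed:** I pushed the lip past the balance point and let the hood sink shut. Compared with the start, the side and top pictures show no shift of its edges, so it is closed, and the arm is clear of everything.
- **Bystanders:** none was touched as far as I could see, but I only compared the pictures around the fixture and did not re-measure each one.

One check disagreed. A wrist picture taken while the arm was moving put the bar about 9 mm off. I set that reading aside because pictures taken with the arm still, including one looking down through the bore, agreed to about 2 to 3 mm.

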